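# Clear down the crosscut station

## Task

Clear down the crosscut station: first lay each finished blank from the bed flat in the parts tray; then, with the lid slid out of the offcut box and set aside, take the bench brush and sweep every offcut along the bed and off its end into the box, moving the offcuts on the bed with the brush and not with the fingers. Stand the brush back in its own tray on its bristles and slide the lid into the grooves of the box again until it is fully home. Leave everything else on the bench where it is.

Things in the scene. Friction and masses are not known exactly. Their poses are not given: they have to be found in the camera images.
- station: Crosscut station, fixed: plywood bed 400 mm long (its y), top 150 above the bench; origin on the bench below the middle of the channel. The channel on the bed is 180 wide (x -90 to 90): far side a fence (x 90 to 135, top 210 above the bench), near side a low rail (x -110 to -90, top 178). Both ends, y -200 and y 200, are open; the offcut box is at the y = 200 end.
- box: Offcut box, fixed, axes as the station's, 286 mm from it along its +y: wooden, open on top, 210 (x) x 162 (y) x 142 mm high, origin at the centre of its underside. Its side wall starts 5 mm from the end of the bed, its top is 8 below the bed. Side walls with ledge and lip 14 thick (y 67 to 81), front and far walls 10, floor 8. The front (-x) wall is 124 high, the others 142.
- groove (a point): Middle of the lid grooves' mouth: x = -105, y = 0, z = 124 mm of the box, its axes as the box's. The lid lies on ledges 124 high in side grooves 12 high and 150 wide (y -75 to 75); lips 136 to 142 high cover them from 30 mm behind the mouth on, 134 apart. Lay the lid's leading edge on the ledges before the lips, slide to +x until it meets the far wall 200 behind the mouth. First 14 mm flared.
- lid: Sliding lid: plywood slab 198 (x) x 146 (y) x 9 mm, 210 g, with a pull batten 18 (x) x 80 (y) across its middle, 9 to 35 above its underside. Origin at the centre of its underside. Same either way round. Starts in the grooves, 2 to 31 mm short of home; slides with a few newtons; the bench before (-x) the box is free for it. Fully home its origin is at x -4, y 0, z 124 mm of the box.
- brush: The bench brush, standing on its bristles, 190 g. Origin at the centre under the bristles, x along its length. Stiff bristles 160 (x) x 46 (y) x 36 high, a wooden block 166 x 52 from 35 to 49 high, over it a straight grip ridge 120 (x) x 28 (y) from 49 to 75 high, and a round handle 22 thick from the block out to x = -176 at 41 to 71 high. Its centre of mass is close over the origin.
- brush_tray: The brush's own tray, fixed: shallow plywood, 300 (x) x 90 (y) x 22 high, walls and floor 6 thick, origin at the centre of its underside. The brush starts in it with the handle to the tray's -x end, its origin about 40 mm to +x of the tray's.
- parts_tray: The parts tray, fixed: empty plywood tray 120 (x) x 250 (y) x 35 high, walls and floor 6 thick, origin at the centre of its underside; in front of the station.
- blank_a: A finished blank, a planed block 100 (x) x 36 (y) x 22 mm with two dark screw holes, 50 g, lying on the bed roughly across the channel. Origin at the centre of its underside. One or two are there; None if absent.
- blank_b: A finished blank, a planed block 100 (x) x 36 (y) x 22 mm with two dark screw holes, 50 g, lying on the bed roughly across the channel. Origin at the centre of its underside. One or two are there; None if absent.
- offcut0: An offcut lying on the bed: chunky softwood end 42 x 32 x 28 mm (x, y, z), about 22 g. Origin at the centre of its underside. Three to six offcuts are there; None if absent.
- offcut1: An offcut lying on the bed: chunky softwood end 36 x 30 x 30 mm (x, y, z), about 22 g. Origin at the centre of its underside. Three to six offcuts are there; None if absent.
- offcut2: An offcut lying on the bed: chunky softwood end 45 x 26 x 26 mm (x, y, z), about 22 g. Origin at the centre of its underside. Three to six offcuts are there; None if absent.
- offcut3: An offcut lying on the bed: chunky softwood end 34 x 34 x 24 mm (x, y, z), about 22 g. Origin at the centre of its underside. Three to six offcuts are there; None if absent.
- offcut4: An offcut lying on the bed: chunky softwood end 44 x 32 x 30 mm (x, y, z), half-lapped: the +x part of it is only 15 mm high, about 22 g. Origin at the centre of its underside. Three to six offcuts are there; None if absent.
- offcut5: An offcut lying on the bed: chunky softwood end 40 x 36 x 28 mm (x, y, z), half-lapped: the +x part of it is only 14 mm high, about 22 g. Origin at the centre of its underside. Three to six offcuts are there; None if absent.
- plane: Bystander, to be left alone: wooden hand plane with a horn, 240 x 64 x 58 mm body, 126 high over the horn. Origin at the centre of its underside.
- square: Bystander, to be left alone: try square, stock and 150 mm steel blade, 16 high. Origin at the centre of its underside.
- tape: Bystander, to be left alone: tape measure, 68 x 36 x 62 mm. Origin at the centre of its underside.
- glue: Bystander, to be left alone: glue bottle, 62 mm across, 170 high. Origin at the centre of its underside.
- mallet: Bystander, to be left alone: wooden mallet, head 130 x 58 x 75 mm, handle 200 mm along its +y. Origin at the centre of its underside.
- pencil: Bystander, to be left alone: carpenter's pencil, 180 mm long, 7 thick. Origin at the centre of its underside.

How it is judged:
By the outcome, as a careful person would: the job done as asked, in the order asked, and still so for the second after the job is handed in, with the robot touching nothing.
Of blank_a, blank_b only 1 to 2 are there at a start; the rules pass over those that are not, and their reading is None.
Of offcut0, offcut1, offcut2, offcut3, offcut4, offcut5 only 3 to 6 are there at a start; the rules pass over those that are not, and their reading is None.
At some moment in a run one of brush, blank_a, blank_b, offcut0, offcut1, offcut2, offcut3, offcut4, offcut5 may be knocked a few centimetres aside while the robot is not near it.
Once in a run the grip may slacken for a moment while it holds something.
It also fails if it takes over 192 s, if anything falls off the work surface, if the arm or the gripper's body presses on something with over 40 N, if the wrist force passes 120 N, or if a joint passes its speed limit or range.

## Robot

A 6-joint arm with a two-finger parallel gripper is mounted at the origin on the work surface. World frame = base frame: x ahead of the robot, y to its left, z up, the work surface at z = 0. Lengths are in m, angles in rad, forces in N, time in s.
With the tool pointing down it reaches from about 0.35 to 0.875 m from the base axis. Payload 15.5 kg.
Tool frame: the origin (TCP) lies midway between the tips of the shut fingers; the grasp point (between the pads) lies 19 mm behind it; z points along the fingers, y is the direction in which the jaws open and shut (so a half turn about z gives the same grasp; the last joint's range is limited). The gripper opens to 85 mm and grips with 20 to 120 N. Pads are 22 mm wide; open, the fingers measure 114 mm over their backs; the gripper's body (76 mm by 85 mm) begins 54 mm behind the grasp point. The pads swing forward as they close: fully open they stand 13 mm farther back than shut.
Start: joints at [-0.096, 0.494, 1.345, -0, 1.302, -0.096], TCP at [0.625, 0, 0.231] pointing down, gripper open.
Joint ranges: [-2.91, 2.91], [-0.82, 2.16], [0.22, 2.67], [-1.22, 4.37], [0.12, 2.79], [-3.08, 3.08]. Speed limits (rad/s): [1.89, 1.89, 2.57, 3.01, 3.01, 3.01].

## Interface

Orientations are given as a unit quaternion [w, x, y, z].
In Python, from bench import arm gives the robot as it stands. The module is installed in compiled form; this text tells all that it offers.
- The arm moves only by the tool step_arm, never from a script. Its arguments are lists of equal length, an entry for each row: "xyz": the shift along the tool's x, y, z in m, a list of three; "twist": the turn, a rotation vector about the tool's x, y, z in rad, a list of three; "fingers": the finger opening in m, from 0 to 0.0854. In form: {"xyz": [[dx, dy, dz], ...], "twist": [[wx, wy, wz], ...], "fingers": [fingers, ...]}. A call has 1 to 20 rows; each row shifts and turns the pose as measured when the row begins, along the tool's axes as they then stand; what a row does not reach is not made up. A row lasts 1/10 s, in which the tool goes at most 50 mm and 8.59 degrees, less where a joint would pass 70% of its speed; a pose out of reach is approached as far as the arm can. A call is refused whole if a number of a shift passes 0.05 or a number of a turn 0.15, either way. A call with a gripper value outside its range is refused whole. The fingers move at their own pace and stop on an object; "grip_force" is the grip in N (left out, the last holds). Time passes only in rows, so rows that do not move let the fingers close. It gives the time, the measured TCP pose, the force and the opening at its end, in the units of the state.
- arm.read_state(): the state, without advancing time (a new reading comes with each control period).
- arm.read_camera(name): name is "scene" or "side" or "wrist"; returns a dict with "color" (480x640x3 uint8, red, green, blue), "z_map" (480x640 float32, m along the optical axis (not along the pixel's ray), 0 where there is no reading), "camera_matrix" (3x3 intrinsics, pixels), "pose" (4x4, takes a point from camera to world coordinates). Camera axes: x right, y up, looking along -z (the intrinsics and any distortion apply to the point x, -y, -z); pixel columns grow to the right and rows downward; lengths in m; the calibration is good to about 2 mm. A picture is of the moment at which its call begins.
- arm.close_job(): hands the job in, once; it reports no verdict.
The state is a dict: "time_s": time; "joints": joint angles; "dq": joint speeds; "joint_efforts": joint torques, N m; "eef_pos": TCP position; "tool_rot": TCP orientation; "force": force on the tool from outside, world axes, zero at the start; "moment": the same for the moment, N m; "opening": finger opening in m.
Only numpy, scipy, OpenCV 4.12 (cv2) and the standard library are available. Lean on these libraries where they do the work, as an engineer would, in place of code of your own. Each camera call takes 0.05 s, during which the arm holds its last target.

## Working session

There is one attempt and no reset: what is moved stays moved. The work goes in short steps, Python scripts to look and compute and a tool call to move; the robot and the scene stay as the last step left them, time stands still between calls to the robot, and variables do not carry over. Pictures are saved under pics/ and viewed, and the job is handed in when it is done.

Besides the shell and the picture viewer there is one more tool, called after "Request:" as name(argument=value, ...) on one line, values as JSON. step_arm: Moves the arm, as the interface text tells. Its arguments: {"type":"object","properties":{"xyz":{"type":"array","items":{"type":"array","items":{"type":"number"}}},"twist":{"type":"array","items":{"type":"array","items":{"type":"number"}}},"fingers":{"type":"array","items":{"type":"number"}},"grip_force":{"type":"number"}},"required":["xyz","twist","fingers"]}

```bash
mkdir -p pics; cat > h.py <<'E'
import numpy as np, cv2
from bench import arm
def cam(n,save=None):
    d=arm.read_camera(n)
    if save: cv2.imwrite('pics/'+save,cv2.cvtColor(d['color'],cv2.COLOR_RGB2BGR))
    np.savez('last_'+n+'.npz',**d)
    return d
def world(d):
    K=d['camera_matrix'];z=d['z_map']
    v,u=np.mgrid[0:480,0:640]
    x=(u-K[0,2])/K[0,0]*z; y=(v-K[1,2])/K[1,1]*z
    P=np.stack([x,-y,-z,np.ones_like(z)],-1)@d['pose'].T
    P=P[...,:3]; P[z==0]=np.nan
    return P
E
python3 - <<'E'
from h import *
for n in ['scene','side','wrist']:
    d=cam(n,n+'0.png'); print(n,d['camera_matrix'],d['pose'])
print(arm.read_state())
E
```

```text
scene [[517.09523054   0.         320.14224299]
 [  0.         517.09523054 247.18200853]
 [  0.           0.           1.        ]] [[ 0.43866997 -0.76161901  0.47697499  1.12829883]
 [ 0.89860304  0.36643823 -0.24132053 -0.350903  ]
 [ 0.00901243  0.53447124  0.84513861  1.22152711]
 [ 0.          0.          0.          1.        ]]
side [[491.35164669   0.         316.55105405]
 [  0.         491.35164669 238.42890253]
 [  0.           0.           1.        ]] [[-0.96400599  0.18685436 -0.18915045  0.3133711 ]
 [-0.26586985 -0.67108117  0.69207174  0.78141591]
 [ 0.00238131  0.71745071  0.69660521  0.93571576]
 [ 0.          0.          0.          1.        ]]
wrist [[422.15158047   0.         320.82359222]
 [  0.         422.15158047 245.35547153]
 [  0.           0.           1.        ]] [[ 9.99999843e-01 -1.68544595e-04  5.34239947e-04  6.25907366e-01]
 [ 2.28444252e-06  9.54885044e-01  2.96975678e-01  7.65368820e-02]
 [-5.60191380e-04 -2.96975630e-01  9.54884894e-01  3.75098959e-01]
 [ 0.00000000e+00  0.00000000e+00  0.00000000e+00  1.00000000e+00]]
{'time_s': 0.15, 'joints': array([-9.54936634e-02,  4.94031019e-01,  1.34595495e+00, -4.21311746e-06,
        1.30247983e+00, -9.55143608e-02]), 'dq': array([ 2.94000892e-05, -2.45858150e-03, -3.01962595e-03,  5.01193817e-04,
       -3.45587680e-04, -5.47676205e-04]), 'joint_efforts': array([ 4.76028199e-04, -8.82539248e+01, -3.84067369e+01, -1.70366275e-04,
        7.04737889e-03, -2.97315989e-05]), 'eef_pos': array([6.24747310e-01, 2.99966394e-05, 2.30854562e-01]), 'tool_rot': array([-3.35442752e-04,  7.07099001e-01,  7.07114427e-01, -2.79426419e-04]), 'force': array([ 1.35839293, -0.09814335,  0.13113315]), 'moment': array([-0.01839759,  0.00581359, -0.03333155]), 'opening': 0.08528527861079085}
```

View pics/scene0.png

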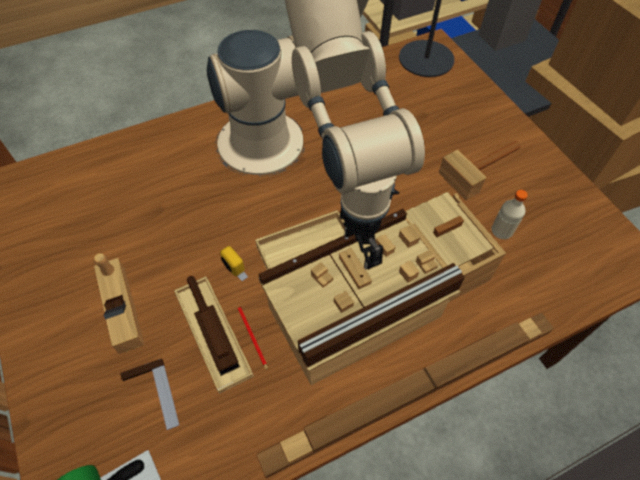

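View pics/side0.png

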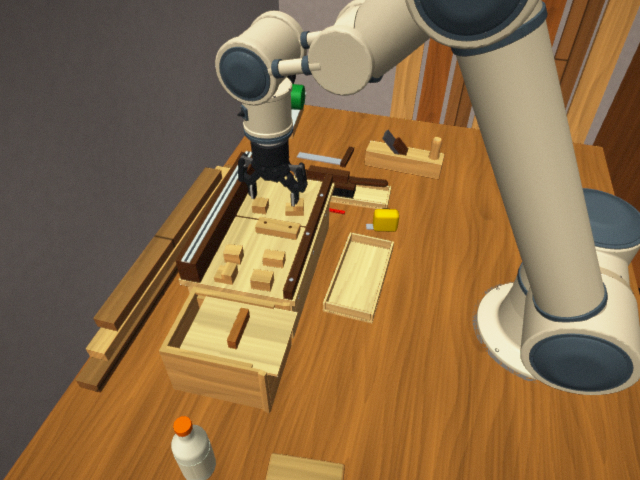

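View pics/wrist0.png

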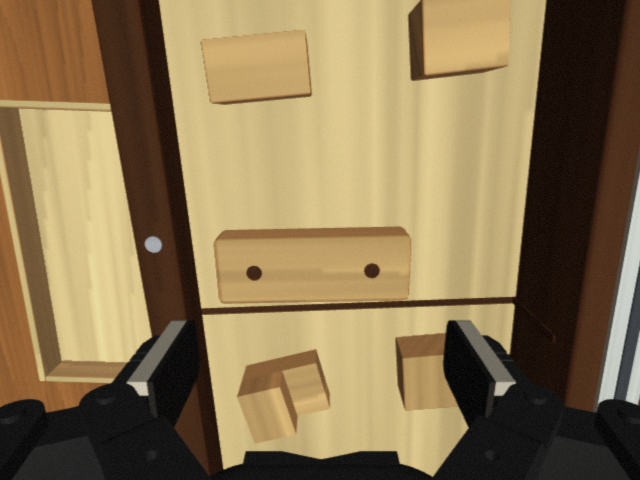

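```bash
cat >> h.py <<'E'
def load(n): return dict(np.load('last_'+n+'.npz'))
X0,X1,Y0,Y1,R=0.2,1.0,-0.75,0.65,0.002
def ortho(names,zlo=-.02,zhi=.26,fn=None,box=None,R=0.002,boxes=None):
    x0,x1,y0,y1=box or (X0,X1,Y0,Y1)
    H=int((x1-x0)/R);W=int((y1-y0)/R)
    hm=np.full((H,W),np.nan);im=np.zeros((H,W,3),np.uint8)
    for n in names:
        d=load(n);P=world(d).reshape(-1,3);c=d['color'].reshape(-1,3)
        ok=np.isfinite(P).all(1)&(P[:,2]<zhi)&(P[:,2]>zlo)
        P=P[ok];c=c[ok]
        i=((x1-P[:,0])/R).astype(int);j=((y1-P[:,1])/R).astype(int)
        k=(i>=0)&(i<H)&(j>=0)&(j<W)
        i,j,P,c=i[k],j[k],P[k],c[k]
        o=np.argsort(P[:,2])
        for a in o:
            if not hm[i[a],j[a]]>P[a,2]: hm[i[a],j[a]]=P[a,2];im[i[a],j[a]]=c[a]
    return hm,im
E
python3 - <<'E'
from h import *
hm,im=ortho(['scene','side','wrist'])
cv2.imwrite('pics/top0.png',cv2.cvtColor(im,cv2.COLOR_RGB2BGR))
h=np.nan_to_num(hm);cv2.imwrite('pics/toph0.png',cv2.applyColorMap(np.clip(h/.22*255,0,255).astype(np.uint8),cv2.COLORMAP_JET))
E
```

```text
(no output)
```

View pics/top0.png

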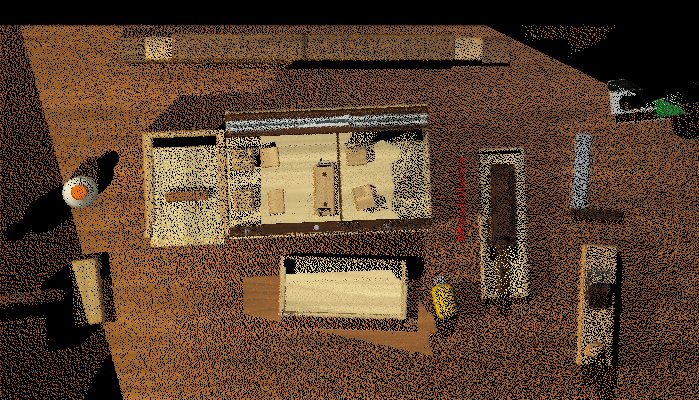

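View pics/toph0.png

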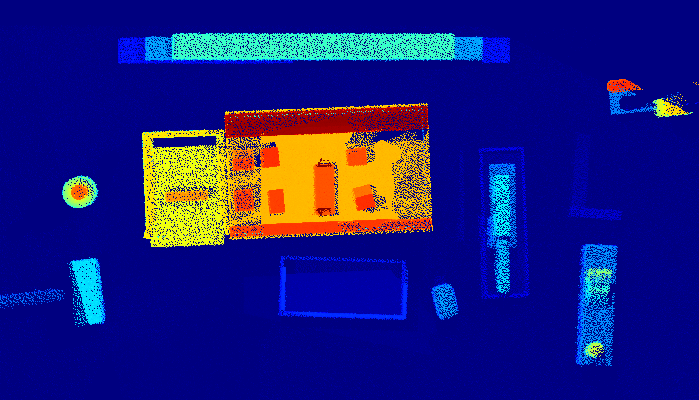

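```bash
cat > fit.py <<'E'
from h import *
def pts(names,x0,x1,y0,y1,z0,z1):
    o=[]
    for n in names:
        P=world(load(n)).reshape(-1,3)
        k=(P[:,0]>x0)&(P[:,0]<x1)&(P[:,1]>y0)&(P[:,1]<y1)&(P[:,2]>z0)&(P[:,2]<z1)
        o.append(P[k])
    return np.concatenate(o)
def clusters(p,res=0.0015,minn=30,close=3):
    a=p[:,:2].min(0);g=((p[:,:2]-a)/res).astype(int)
    m=np.zeros(g.max(0)+1,np.uint8);m[g[:,0],g[:,1]]=1
    m=cv2.morphologyEx(cv2.copyMakeBorder(m,4,4,4,4,cv2.BORDER_CONSTANT),cv2.MORPH_CLOSE,np.ones((close,close)))
    n,l=cv2.connectedComponents(m);lab=l[g[:,0]+4,g[:,1]+4]
    return [p[lab==i] for i in range(1,n) if (lab==i).sum()>=minn]
def rect(p):
    (cx,cy),(w,h),a=cv2.minAreaRect((p[:,:2]*1000).astype(np.float32))
    if h>w: w,h=h,w;a+=90
    a=(a+90)%180-90
    return f"c=({cx:.1f},{cy:.1f}) long {w:.1f} short {h:.1f} long-axis angle {a:.2f}deg  zmed {np.median(p[:,2])*1000:.1f} n{len(p)}"
def show(t,names,b,minn=30,close=3):
    print(t)
    for c in clusters(pts(names,*b),minn=minn,close=close): print('  ',rect(c))
E
python3 - <<'E'
from fit import *
A=['scene','side','wrist']
for n in A:
    p=pts([n],.45,.7,-.2,.2,.145,.155);print(n,'bed z',np.median(p[:,2]), 'table',np.median(pts([n],.2,.9,-.6,.4,-.02,.02)[:,2]))
show('fence',['scene','side'],(.6,.9,-.3,.25,.2,.22),300,7)
show('rail',['scene','side'],(.45,.62,-.3,.25,.172,.182),200,7)
show('rail+fence',['scene','side'],(.45,.9,-.25,.25,.172,.22),200,9)
for n in A: show('bed objs '+n,[n],(.55,.75,-.2,.2,.168,.186),40)
show('box+lid',['scene','side'],(.45,.85,.18,.45,.12,.145),200,7)
show('batten',['scene','side'],(.5,.7,.2,.4,.152,.17),40,5)
show('lid edge',['scene','side'],(.45,.8,.2,.38,.129,.138),100,5)
show('ptray',['scene','side'],(.3,.52,-.2,.15,.03,.04),100,7)
show('btray',['scene','side'],(.35,.75,-.45,-.27,.017,.027),100,9)
show('ridge',['scene','side'],(.35,.75,-.45,-.27,.068,.08),50,9)
show('brush block',['scene','side'],(.5,.75,-.45,-.27,.044,.053),50,9)
E
```

```text
scene bed z 0.15131408623387466 table 0.0018166567578229431
side bed z 0.14982451959458531 table 9.586169976771863e-05
wrist bed z 0.15181791582750429 table 0.00711685785906685
fence
   c=(756.7,-3.0) long 406.0 short 47.7 long-axis angle -87.63deg  zmed 211.7 n5982
rail
   c=(545.2,-12.2) long 404.6 short 24.2 long-axis angle -88.01deg  zmed 178.0 n2110
   c=(595.7,0.1) long 48.4 short 39.7 long-axis angle 0.28deg  zmed 173.6 n298
   c=(596.4,97.2) long 45.8 short 31.9 long-axis angle 6.60deg  zmed 176.2 n382
   c=(598.6,162.8) long 43.4 short 38.2 long-axis angle 2.78deg  zmed 178.1 n484
rail+fence
   c=(545.2,-12.2) long 404.6 short 24.2 long-axis angle -88.01deg  zmed 178.1 n2201
   c=(620.6,1.1) long 98.3 short 41.5 long-axis angle 0.30deg  zmed 173.5 n626
   c=(596.4,97.2) long 45.8 short 31.9 long-axis angle 6.60deg  zmed 176.2 n384
   c=(598.7,162.7) long 43.9 short 38.2 long-axis angle 4.77deg  zmed 178.1 n504
   c=(593.2,-79.6) long 39.6 short 27.2 long-axis angle -74.31deg  zmed 180.2 n243
   c=(670.9,163.3) long 43.1 short 24.3 long-axis angle -86.52deg  zmed 178.2 n322
 
[... 2353 characters left out ...]
40.4,271.0) long 269.2 short 185.2 long-axis angle 0.81deg  zmed 134.1 n12271
batten
   c=(607.4,276.7) long 85.3 short 22.7 long-axis angle -89.71deg  zmed 159.0 n591
lid edge
   c=(622.4,284.7) long 231.5 short 162.8 long-axis angle 2.48deg  zmed 133.5 n8616
ptray
   c=(423.9,-36.4) long 257.1 short 122.3 long-axis angle 87.93deg  zmed 34.2 n949
btray
   c=(554.5,-354.3) long 302.2 short 99.3 long-axis angle 2.14deg  zmed 22.3 n911
ridge
   c=(531.6,-353.2) long 235.6 short 37.8 long-axis angle 1.99deg  zmed 74.6 n714
brush block
   c=(539.1,-339.9) long 72.0 short 30.5 long-axis angle 0.85deg  zmed 51.1 n79
   c=(637.3,-336.7) long 100.6 short 45.0 long-axis angle -31.00deg  zmed 51.7 n67
```

```bash
python3 - <<'E'
import cv2
a=cv2.imread('pics/scene0.png')[180:380,150:530];cv2.imwrite('pics/s_c.png',cv2.resize(a,(760,400),interpolation=cv2.INTER_CUBIC))
a=cv2.imread('pics/side0.png')[130:430,150:410];cv2.imwrite('pics/d_c.png',cv2.resize(a,(520,600),interpolation=cv2.INTER_CUBIC))
E
```

```text
(no output)
```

View pics/s_c.png

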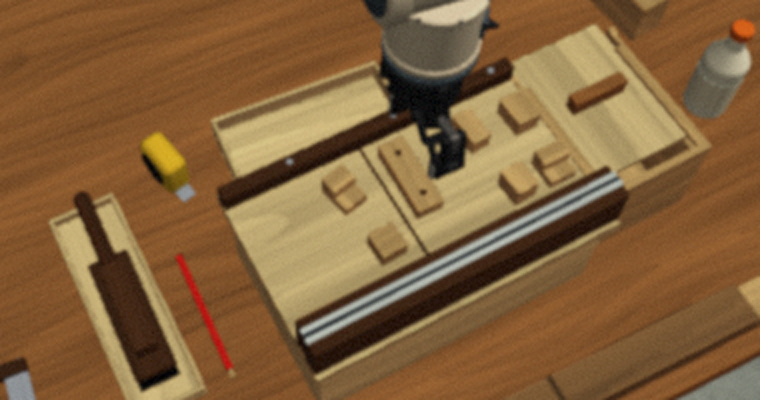

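View pics/d_c.png

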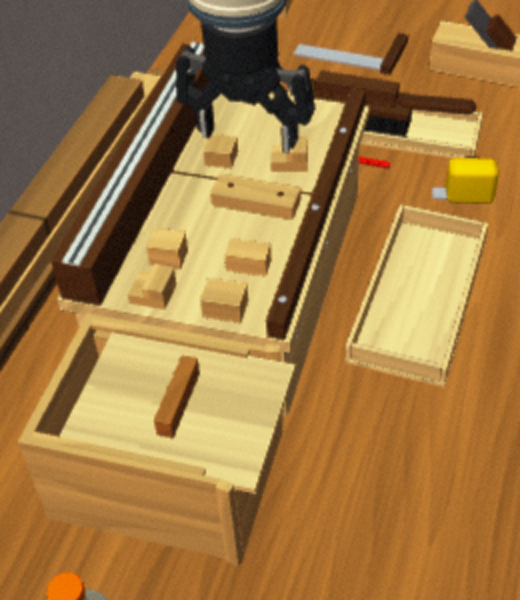

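Request:
step_arm(xyz=[[0, 0, -0.02], [0, 0, -0.02], [0, 0, 0], [0, 0, 0], [0, 0, 0], [0, 0, 0], [0, 0, 0], [0, 0, 0], [0, 0, 0], [0, 0, 0], [0, 0, 0], [0, 0, 0]], twist=[[0, 0, 0.14], [0, 0, 0.14], [0, 0, 0.14], [0, 0, 0.14], [0, 0, 0.14], [0, 0, 0.14], [0, 0, 0.14], [0, 0, 0.14], [0, 0, 0.14], [0, 0, 0.14], [0, 0, 0.14], [0, 0, 0.017]], fingers=[0.062, 0.062, 0.062, 0.062, 0.062, 0.062, 0.062, 0.062, 0.062, 0.062, 0.062, 0.062], grip_force=40)

```text
time_s: 1.35
eef_pos: [0.6228, 0.0002, 0.2692]
tool_rot: [-0.0, 1.0, -0.024, -0.004]
force: [-0.2, -0.5, 0.5]
opening: 0.0618
```

```bash
cat >> h.py <<'E'
from scipy.spatial.transform import Rotation as Ro
def plan(p=None,th=None,look=True):
    "p world mm target TCP, th deg tool-x direction; prints deltas in the present tool axes"
    s=arm.read_state();q=s['tool_rot'];M=Ro.from_quat([q[1],q[2],q[3],q[0]])
    m=M.as_matrix();t=np.degrees(np.arctan2(m[1,0],m[0,0]))
    print(f"t={s['time_s']:.2f} tcp {np.round(s['eef_pos']*1000,1)} th {t:.2f} tilt {np.degrees(np.arccos(-m[2,2])):.2f} F {np.round(s['force'],1)} open {s['opening']*1000:.1f} q {np.round(s['joints'],2)}")
    if th is None: th=t
    a=np.radians(th)
    T=np.array([[np.cos(a),np.sin(a),0],[np.sin(a),-np.cos(a),0],[0,0,-1]]).T
    T=np.column_stack([[np.cos(a),np.sin(a),0],[np.sin(a),-np.cos(a),0],[0,0,-1]])
    tw=Ro.from_matrix(m.T@T).as_rotvec()
    print('twist',np.round(tw,3))
    if p is not None:
        d=np.array(p)/1000-s['eef_pos']
        print('shift present axes',np.round(m.T@d,4),' after-turn axes',np.round(T.T@d,4))
E
python3 - <<'E'
from h import *
plan([620.5,0.8,149],0.8)
d=cam('wrist','w1.png')
from fit import *
show('wrist',['wrist'],(.55,.75,-.2,.2,.168,.186),200)
E
```

```text
t=1.35 tcp [6.228e+02 2.000e-01 2.692e+02] th -2.81 tilt 0.45 F [-0.2 -0.5  0.5] open 61.8 q [-0.1   0.46  1.29 -0.    1.39  1.52]
twist [-0.001  0.008 -0.063]
shift present axes [-0.0014 -0.0004  0.1203]  after-turn axes [-0.0023 -0.0006  0.1202]
wrist
   c=(555.8,-141.7) long 116.0 short 14.2 long-axis angle -88.41deg  zmed 179.2 n4554
   c=(554.0,4.5) long 110.3 short 8.1 long-axis angle -89.96deg  zmed 178.0 n2880
   c=(550.8,126.7) long 45.5 short 1.7 long-axis angle -89.69deg  zmed 174.2 n403
   c=(622.0,0.2) long 99.7 short 36.1 long-axis angle 1.22deg  zmed 173.6 n9445
   c=(597.6,95.9) long 46.0 short 26.7 long-axis angle 4.67deg  zmed 177.5 n3401
   c=(601.0,161.8) long 42.6 short 33.9 long-axis angle 4.50deg  zmed 179.3 n4272
   c=(605.3,-78.7) long 44.1 short 32.4 long-axis angle 14.49deg  zmed 181.5 n2686
   c=(672.9,161.5) long 36.3 short 22.1 long-axis angle -87.71deg  zmed 179.5 n2845
   c=(685.9,109.1) long 36.1 short 31.4 long-axis angle 6.28deg  zmed 181.5 n4417
   c=(687.9,-64.3) long 34.6 short 34.2 long-axis angle -84.41deg  zmed 175.7 n4164
   c=(735.4,-0.7) long 336.3 short 1.3 long-axis angle -87.63deg  zmed 177.3 n3727
```

View pics/w1.png

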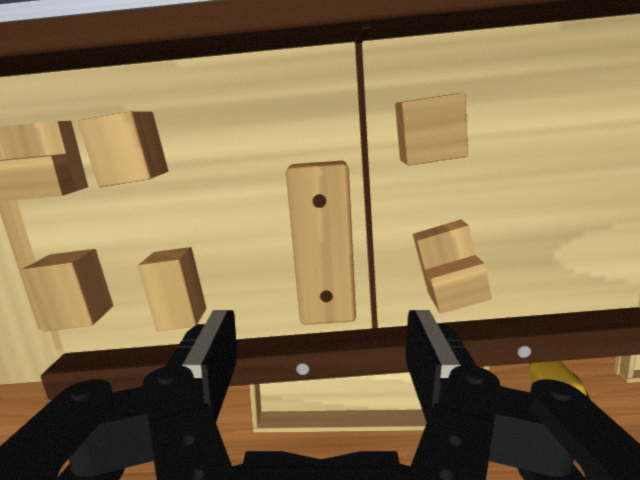

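Request:
step_arm(xyz=[[-0.001, 0, 0.03], [-0.001, 0, 0.03], [0, 0, 0.03], [0, 0, 0.016], [0, 0, 0.008], [0, 0, 0.006], [0, 0, 0]], twist=[[0, 0.008, -0.066], [0, 0, 0], [0, 0, 0], [0, 0, 0], [0, 0, 0], [0, 0, 0], [0, 0, 0]], fingers=[0.062, 0.062, 0.062, 0.062, 0.062, 0.062, 0.062])

```text
time_s: 2.1
eef_pos: [0.6217, 0.0002, 0.1462]
tool_rot: [-0.0, 1.0, 0.025, 0.002]
force: [-0.1, -0.2, 0.6]
opening: 0.0621
```

```bash
python3 - <<'E'
from h import *
plan([621,0.5,150],1.0)
E
```

```text
t=2.10 tcp [6.217e+02 2.000e-01 1.462e+02] th 2.83 tilt 0.20 F [-0.1 -0.2  0.6] open 62.1 q [-0.1   0.58  1.45  0.    1.11  1.43]
twist [-0.    -0.003  0.032]
shift present axes [-0.0007 -0.0003 -0.0038]  after-turn axes [-0.0007 -0.0003 -0.0038]
```

Request:
step_arm(xyz=[[0, 0, -0.003], [0, 0, 0], [0, 0, 0], [0, 0, 0], [0, 0, 0], [0, 0, 0], [0, 0, 0]], twist=[[0, 0, 0.03], [0, 0, 0], [0, 0, 0], [0, 0, 0], [0, 0, 0], [0, 0, 0], [0, 0, 0]], fingers=[0.062, 0.062, 0.03, 0.03, 0.03, 0.03, 0.03])

```text
time_s: 2.8
eef_pos: [0.6235, 0.0001, 0.1531]
tool_rot: [0.0, 1.0, 0.009, 0.005]
force: [0.8, 0.4, 0.2]
opening: 0.0352
```

Request:
step_arm(xyz=[[0, 0, -0.02], [0, 0, -0.035], [0, 0, -0.035], [-0.03, 0, 0], [-0.04, 0, 0], [-0.04, 0, 0], [-0.04, 0, 0], [-0.04, 0, 0], [0, 0, 0], [0, 0, 0], [0, 0, 0], [0, 0, 0], [0, 0, 0], [0, 0, 0], [0, 0, 0], [0, 0, 0], [0, 0, 0], [0, 0, 0], [0, 0, 0]], twist=[[0, 0, 0], [0, 0, 0], [0, 0, 0], [0, 0, 0], [0, 0, 0], [0, 0, 0], [0, 0, 0], [0, 0, -0.13], [0, 0, -0.14], [0, 0, -0.14], [0, 0, -0.14], [0, 0, -0.14], [0, 0, -0.14], [0, 0, -0.14], [0, 0, -0.14], [0, 0, -0.14], [0, 0, -0.14], [0, 0, -0.1], [0, 0, 0]], fingers=[0.03, 0.03, 0.03, 0.03, 0.03, 0.03, 0.03, 0.03, 0.03, 0.03, 0.03, 0.03, 0.03, 0.03, 0.03, 0.03, 0.03, 0.03, 0.03])

```text
time_s: 4.7
eef_pos: [0.4228, -0.0031, 0.244]
tool_rot: [0.003, 0.707, 0.707, 0.003]
force: [0.2, -0.3, -1.2]
opening: 0.0349
```

```bash
python3 - <<'E'
from h import *
plan([423.5,-36.4,15],88)
d=cam('wrist','w2.png')
d=cam('side','d2.png')
E
```

```text
t=4.70 tcp [422.8  -3.1 244. ] th 89.97 tilt 0.47 F [ 0.2 -0.3 -1.2] open 34.9 q [-0.15  0.19  1.8   0.    1.15 -0.15]
twist [0.008 0.    0.034]
shift present axes [-0.0332 -0.0011  0.2291]  after-turn axes [-0.0332  0.0019  0.229 ]
```

View pics/w2.png

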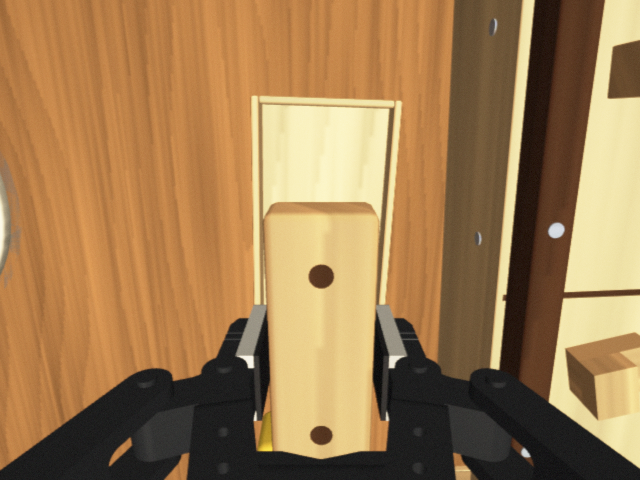

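View pics/d2.png

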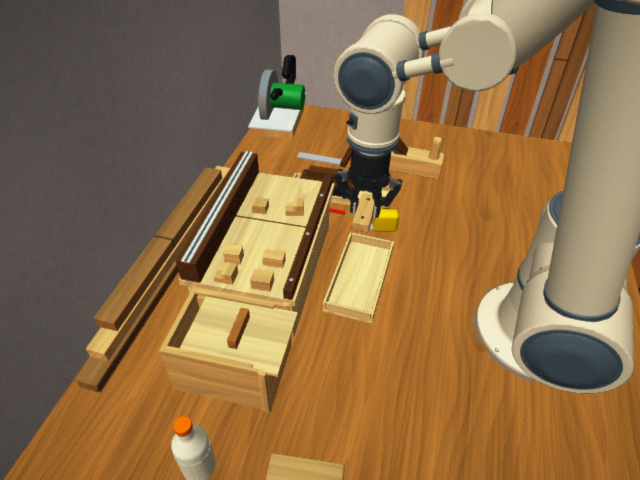

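Request:
step_arm(xyz=[[-0.015, 0.001, 0.04], [0, 0, 0.04], [0, 0, 0.04], [0, 0, 0.04], [0, 0, 0.03], [0, 0, 0.015], [0, 0, 0]], twist=[[0.008, 0, 0.03], [0, 0, 0], [0, 0, 0], [0, 0, 0], [0, 0, 0], [0, 0, 0], [0, 0, 0]], fingers=[0.03, 0.03, 0.03, 0.03, 0.03, 0.03, 0.03])

```text
time_s: 5.5
eef_pos: [0.4285, -0.0196, 0.0339]
tool_rot: [0.004, 0.728, 0.685, 0.003]
force: [0.2, 0.2, 0.5]
opening: 0.0351
```

```bash
python3 - <<'E'
from h import *
plan([423.5,-20,11],88)
E
```

```text
t=5.50 tcp [428.5 -19.6  33.9] th 86.54 tilt 0.51 F [0.2 0.2 0.5] open 35.1 q [-0.19  0.57  2.02 -0.    0.54 -0.12]
twist [ 0.009  0.001 -0.026]
shift present axes [-0.0007 -0.0051  0.0229]  after-turn axes [-0.0006 -0.0049  0.0229]
```

Request:
step_arm(xyz=[[0, -0.004, 0.008], [0, 0, 0.008], [0, 0, 0.004], [0, 0, 0]], twist=[[0.008, 0, -0.018], [0, 0, 0], [0, 0, 0], [0, 0, 0]], fingers=[0.03, 0.03, 0.03, 0.03])

```text
time_s: 5.9
eef_pos: [0.4257, -0.0196, 0.0143]
tool_rot: [0.002, 0.723, 0.691, 0.001]
force: [0.1, 0.2, 0.0]
opening: 0.0349
```

```bash
python3 - <<'E'
from h import *
plan([423.5,-20,11],88)
E
```

```text
t=5.90 tcp [425.7 -19.6  14.3] th 87.45 tilt 0.21 F [0.1 0.2 0. ] open 34.9 q [-0.19  0.61  2.04 -0.    0.49 -0.14]
twist [ 0.003  0.002 -0.01 ]
shift present axes [-0.0005 -0.0022  0.0033]  after-turn axes [-0.0005 -0.0022  0.0033]
```

Request:
step_arm(xyz=[[0, -0.002, 0.003], [0, 0, 0.002], [0, 0, 0], [0, 0, 0], [0, 0, 0], [0, 0, 0], [0, 0, 0], [0, 0, -0.03], [0, 0, -0.05], [0, 0, -0.05], [0, 0, -0.05], [0, 0, -0.05]], twist=[[0.003, 0, -0.008], [0, 0, 0], [0, 0, 0], [0, 0, 0], [0, 0, 0], [0, 0, 0], [0, 0, 0], [0, 0, 0], [0, 0, 0], [0, 0, 0], [0, 0, 0], [0, 0, 0]], fingers=[0.03, 0.03, 0.03, 0.055, 0.055, 0.055, 0.055, 0.055, 0.055, 0.055, 0.055, 0.055])

```text
time_s: 7.1
eef_pos: [0.4208, -0.0187, 0.2402]
tool_rot: [-0.003, 0.72, 0.694, -0.003]
force: [0.3, -0.4, 0.5]
opening: 0.0551
```

```bash
python3 - <<'E'
from h import *
d=cam('wrist','w3.png')
d=cam('side','d3.png')
from fit import *
show('blank',['wrist','side'],(.36,.49,-.12,.1,.02,.034),100)
# lid
show('lid batten side',['side'],(.5,.7,.2,.4,.152,.17),40,5)
plan([607,277,155],90)
E
```

```text
blank
   c=(425.9,-14.7) long 213.8 short 121.5 long-axis angle 87.94deg  zmed 27.5 n1712
   c=(424.4,-18.4) long 104.8 short 37.5 long-axis angle 87.97deg  zmed 29.6 n5187
lid batten side
   c=(607.5,277.3) long 82.7 short 19.4 long-axis angle -87.08deg  zmed 158.6 n364
t=7.20 tcp [424.  -19.2 243.4] th 87.91 tilt 0.09 F [ 0.3 -0.5 -1.7] open 54.8 q [-0.18  0.2   1.79 -0.    1.15 -0.15]
twist [-0.     0.002 -0.036]
shift present axes [0.3028 0.1721 0.0879]  after-turn axes [0.2962 0.183  0.0884]
```

View pics/w3.png

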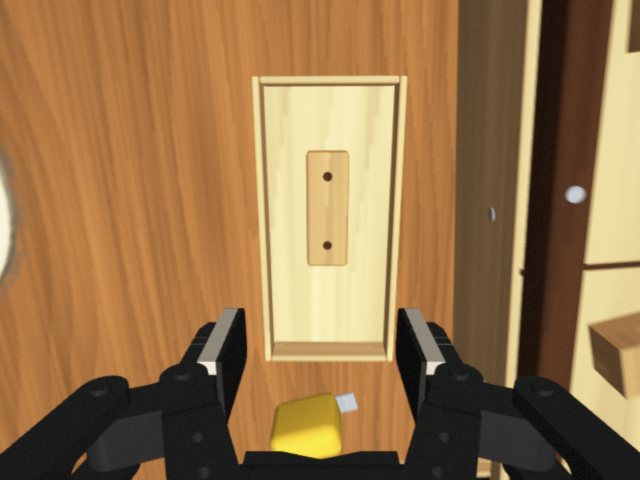

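View pics/d3.png

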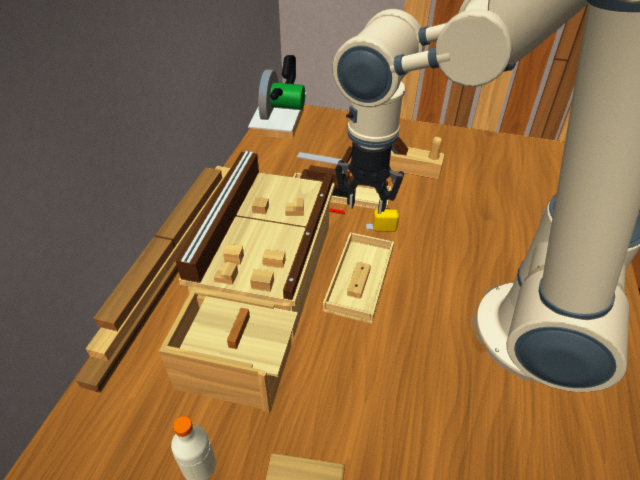

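Request:
step_arm(xyz=[[0.03, 0.02, 0], [0.05, 0.03, 0], [0.05, 0.03, 0], [0.05, 0.03, 0], [0.05, 0.03, 0], [0.04, 0.025, 0], [0.02, 0.01, 0], [0, 0, 0], [0, 0, 0]], twist=[[0, 0, -0.04], [0, 0, -0.03], [0, 0, 0], [0, 0, 0], [0, 0, 0], [0, 0, 0], [0, 0, 0], [0, 0, 0], [0, 0, 0]], fingers=[0.05, 0.05, 0.05, 0.05, 0.05, 0.05, 0.05, 0.05, 0.05])

```text
time_s: 8.1
eef_pos: [0.5796, 0.2551, 0.2412]
tool_rot: [0.002, 0.695, 0.719, -0.001]
force: [-0.5, -0.2, -0.7]
opening: 0.0498
```

```bash
python3 - <<'E'
from h import *
d=cam('wrist','w4.png')
from fit import *
show('batten',['wrist'],(.5,.75,.15,.4,.15,.17),100)
show('lidtop',['wrist'],(.45,.75,.2,.36,.129,.138),100,5)
plan([608,277,137],92.3)
E
```

```text
batten
   c=(588.7,169.0) long 94.7 short 40.7 long-axis angle 1.73deg  zmed 152.1 n5814
   c=(609.2,275.8) long 79.3 short 18.4 long-axis angle -87.60deg  zmed 160.7 n4796
   c=(706.9,182.4) long 87.2 short 23.8 long-axis angle 2.56deg  zmed 152.5 n3760
lidtop
   c=(619.9,280.9) long 220.2 short 156.4 long-axis angle 2.26deg  zmed 134.8 n69226
t=8.15 tcp [579.4 254.8 241.3] th 91.93 tilt 0.21 F [ 0.3 -0.9  0.5] open 50.0 q [ 0.32  0.5   1.31 -0.    1.33  0.29]
twist [ 0.001  0.003 -0.007]
shift present axes [0.0215 0.0292 0.1042]  after-turn axes [0.021  0.0295 0.1043]
```

View pics/w4.png

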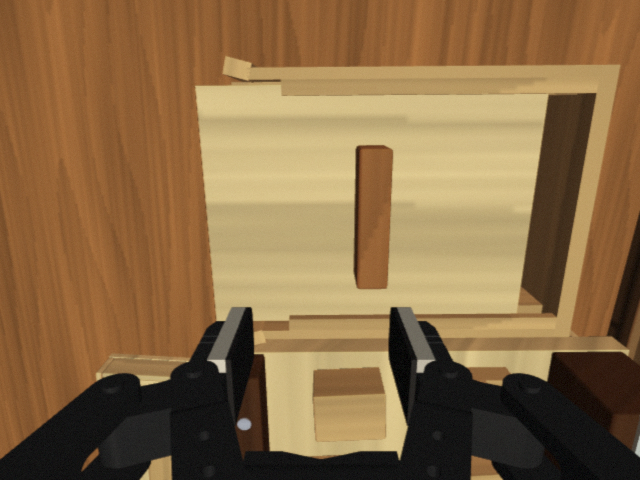

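Request:
step_arm(xyz=[[0.012, 0.016, 0.02], [0.009, 0.013, 0.03], [0, 0, 0.03], [0, 0, 0.015], [0, 0, 0.003], [0, 0, 0]], twist=[[0, 0.003, -0.005], [0, 0, 0], [0, 0, 0], [0, 0, 0], [0, 0, 0], [0, 0, 0]], fingers=[0.05, 0.05, 0.05, 0.05, 0.05, 0.05])

```text
time_s: 8.75
eef_pos: [0.6078, 0.2711, 0.142]
tool_rot: [0.001, 0.695, 0.719, 0.001]
force: [0.8, 0.2, 0.9]
opening: 0.0501
```

```bash
python3 - <<'E'
from h import *
plan([608.5,276.7,138],92.3)
E
```

```text
t=8.75 tcp [607.8 271.1 142. ] th 91.89 tilt 0.14 F [0.8 0.2 0.9] open 50.1 q [ 0.33  0.64  1.34 -0.    1.17  0.3 ]
twist [ 0.002  0.001 -0.007]
shift present axes [0.0056 0.0009 0.004 ]  after-turn axes [0.0056 0.001  0.004 ]
```

Request:
step_arm(xyz=[[0.005, 0.001, 0.003], [0, 0, 0], [0, 0, 0], [0, 0, 0], [0, 0, 0], [0, 0, 0], [0, 0, 0]], twist=[[0.002, 0.001, -0.004], [0, 0, 0], [0, 0, 0], [0, 0, 0], [0, 0, 0], [0, 0, 0], [0, 0, 0]], fingers=[0.05, 0.01, 0.01, 0.01, 0.01, 0.01, 0.01], grip_force=50)

```text
time_s: 9.45
eef_pos: [0.6097, 0.276, 0.1427]
tool_rot: [0.001, 0.694, 0.72, 0.002]
force: [-0.6, -0.5, -1.6]
opening: 0.0166
```

```bash
python3 - <<'E'
from h import *
plan([408,268.5,142],92.3)
E
```

```text
t=9.45 tcp [609.7 276.  142.7] th 92.09 tilt 0.28 F [-0.6 -0.5 -1.6] open 16.6 q [0.34 0.64 1.33 0.   1.17 0.3 ]
twist [ 0.005 -0.002 -0.004]
shift present axes [-2.000e-04 -2.019e-01 -2.000e-04]  after-turn axes [ 0.0006 -0.2019  0.0007]
```

Request:
step_arm(xyz=[[0, -0.01, -0.001], [0, -0.02, 0], [0, -0.02, 0], [0, -0.02, 0], [0, 0, 0]], twist=[[0.004, 0, 0], [0, 0, 0], [0, 0, 0], [0, 0, 0], [0, 0, 0]], fingers=[0.01, 0.01, 0.01, 0.01, 0.01])

```text
time_s: 9.95
eef_pos: [0.5343, 0.2728, 0.143]
tool_rot: [-0.001, 0.694, 0.72, -0.001]
force: [-0.9, -0.6, -2.1]
opening: 0.0167
```

```bash
python3 - <<'E'
from h import *
plan([442,269.5,143],92.3)
E
```

```text
t=9.95 tcp [534.3 272.8 143. ] th 92.07 tilt 0.15 F [-0.9 -0.6 -2.1] open 16.7 q [0.37 0.55 1.51 0.   1.08 0.33]
twist [-0.002 -0.001 -0.004]
shift present axes [ 0.0001 -0.0923  0.0003]  after-turn axes [ 0.0004 -0.0923  0.    ]
```

Request:
step_arm(xyz=[[0, -0.02, 0], [0, -0.025, 0], [0, -0.025, 0], [0, -0.02, 0], [0, -0.005, 0], [0, 0, -0.01], [0, 0, -0.02], [0, -0.02, -0.01], [0, -0.015, 0], [0, 0, 0]], twist=[[0, 0, 0], [0, 0, 0], [0, 0, 0], [0, 0, 0], [0, 0, 0], [0, 0, 0], [0, 0, 0], [0, 0, 0], [0, 0, 0], [0, 0, 0]], fingers=[0.01, 0.01, 0.01, 0.01, 0.01, 0.01, 0.01, 0.01, 0.01, 0.01])

```text
time_s: 10.95
eef_pos: [0.4041, 0.2686, 0.1878]
tool_rot: [-0.0, 0.695, 0.719, 0.002]
force: [-0.0, 0.2, -1.9]
opening: 0.017
```

```bash
python3 - <<'E'
from h import *
d=cam('side','d5.png')
d=cam('wrist','w5.png')
plan([408,272,20],92.3)
E
```

```text
t=11.05 tcp [405.5 268.8 187.6] th 92.01 tilt 0.28 F [-0.4  0.7 -2.9] open 17.1 q [0.46 0.35 1.74 0.   1.05 0.43]
twist [ 0.004 -0.003 -0.005]
shift present axes [0.0026 0.002  0.1676]  after-turn axes [0.0031 0.0026 0.1676]
```

View pics/d5.png

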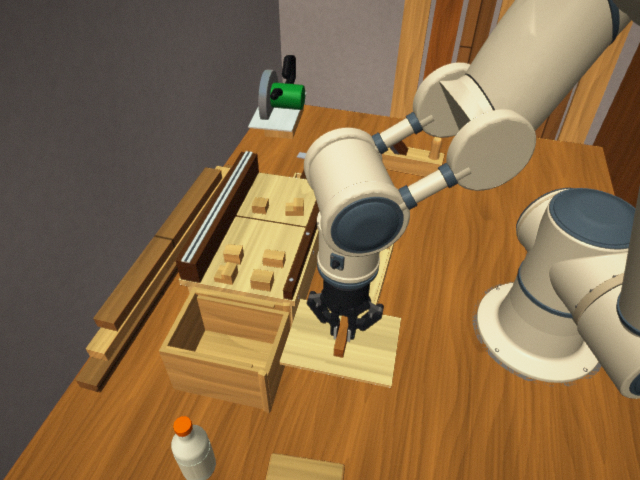

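View pics/w5.png

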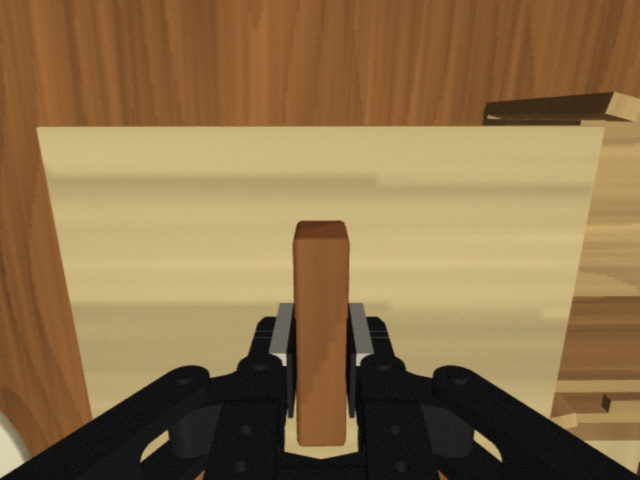

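Request:
step_arm(xyz=[[0.002, 0.002, 0.03], [0, 0, 0.04], [0, 0, 0.04], [0, 0, 0.03], [0, 0, 0.01], [0, 0, 0]], twist=[[0.003, -0.002, 0], [0, 0, 0], [0, 0, 0], [0, 0, 0], [0, 0, 0], [0, 0, 0]], fingers=[0.01, 0.01, 0.01, 0.01, 0.01, 0.01])

```text
time_s: 11.65
eef_pos: [0.4146, 0.2728, 0.0322]
tool_rot: [0.001, 0.695, 0.719, 0.004]
force: [0.8, 0.0, -1.6]
opening: 0.0168
```

```bash
python3 - <<'E'
from h import *
plan([406,270,20],92.3)
E
```

```text
t=11.65 tcp [414.6 272.8  32.2] th 91.96 tilt 0.42 F [ 0.8  0.  -1.6] open 16.8 q [0.46 0.62 1.86 0.   0.66 0.43]
twist [ 0.006 -0.004 -0.006]
shift present axes [-0.0026 -0.0088  0.0121]  after-turn axes [-0.0025 -0.0087  0.0122]
```

Request:
step_arm(xyz=[[0, -0.006, 0.005], [0, 0, 0.004], [0, 0, 0.003], [0, 0, 0]], twist=[[0.006, -0.004, 0], [0, 0, 0], [0, 0, 0], [0, 0, 0]], fingers=[0.01, 0.01, 0.01, 0.01])

```text
time_s: 12.05
eef_pos: [0.4104, 0.2736, 0.0224]
tool_rot: [0.001, 0.695, 0.719, 0.002]
force: [0.6, -0.5, -1.6]
opening: 0.0166
```

Request:
step_arm(xyz=[[0, 0, 0.003], [0, 0, 0], [0, 0, 0], [0, 0, 0], [0, 0, 0], [0, 0, -0.02], [0, 0, -0.05], [0, 0, -0.05], [0, 0, -0.05], [0, 0, -0.05], [-0.05, 0, 0], [-0.05, 0, 0], [-0.05, 0, 0], [-0.05, 0, 0], [-0.05, 0, 0], [-0.05, 0, 0], [-0.05, 0, 0], [-0.05, 0, 0], [-0.05, 0, 0], [-0.05, 0, 0]], twist=[[0, 0, 0], [0, 0, 0], [0, 0, 0], [0, 0, 0], [0, 0, 0], [0, 0, 0], [0, 0, 0], [0, 0, 0], [0, 0, 0], [0, 0, 0], [0, 0, 0.1], [0, 0, 0.14], [0, 0, 0.14], [0, 0, 0.14], [0, 0, 0.14], [0, 0, 0.14], [0, 0, 0.14], [0, 0, 0.14], [0, 0, 0.14], [0, 0, 0.14]], fingers=[0.01, 0.01, 0.05, 0.05, 0.05, 0.05, 0.05, 0.05, 0.05, 0.05, 0.05, 0.05, 0.05, 0.05, 0.05, 0.05, 0.05, 0.05, 0.05, 0.05])

```text
time_s: 14.05
eef_pos: [0.2048, -0.0997, 0.2457]
tool_rot: [0.001, 0.986, 0.167, 0.009]
force: [1.0, -0.3, 0.6]
opening: 0.0502
```

```bash
python3 - <<'E'
from h import *
d=cam('side','d6.png')
plan([590,-352,240],2.1)
from fit import *
show('lid',['side','scene'],(.25,.54,.1,.45,.005,.013),100,5)
E
```

```text
t=14.10 tcp [ 201.2 -100.8  245.3] th 18.69 tilt 0.90 F [-2.8  0.9 -2.7] open 50.0 q [-0.75 -0.15  2.15  0.01  1.13  0.49]
twist [ 0.002 -0.016  0.29 ]
shift present axes [0.2876 0.3625 0.0112]  after-turn axes [0.3793 0.2653 0.0053]
lid
   c=(411.4,278.8) long 198.1 short 161.0 long-axis angle 2.11deg  zmed 8.9 n5895
```

View pics/d6.png

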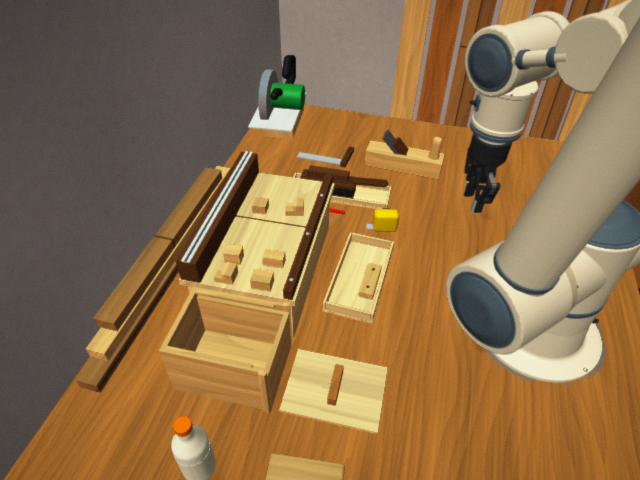

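Request:
step_arm(xyz=[[0.02, 0.02, 0], [0.04, 0.03, 0], [0.05, 0.03, 0], [0.05, 0.035, 0], [0.05, 0.035, 0], [0.05, 0.035, 0], [0.04, 0.03, 0], [0.03, 0.02, 0], [0, 0, 0], [0, 0, 0]], twist=[[0, 0, 0.12], [0, -0.01, 0.12], [0, 0, 0.03], [0, 0, 0], [0, 0, 0], [0, 0, 0], [0, 0, 0], [0, 0, 0], [0, 0, 0], [0, 0, 0]], fingers=[0.06, 0.06, 0.06, 0.06, 0.06, 0.06, 0.06, 0.06, 0.06, 0.06])

```text
time_s: 15.1
eef_pos: [0.518, -0.2906, 0.2458]
tool_rot: [0.001, 1.0, 0.017, 0.003]
force: [-0.6, -0.4, 0.9]
opening: 0.0599
```

```bash
python3 - <<'E'
from h import *
d=cam('wrist','w7.png')
plan([590,-352,240],2.1)
from fit import *
show('ridge',['wrist'],(.35,.75,-.5,-.2,.068,.085),100,5)
show('block',['wrist'],(.35,.75,-.5,-.2,.045,.056),100,5)
show('tray',['wrist'],(.35,.75,-.5,-.2,.017,.03),100,5)
E
```

```text
t=15.15 tcp [ 517.8 -290.5  245.9] th 1.95 tilt 0.38 F [-0.9  0.1 -1.1] open 59.9 q [-0.61  0.43  1.41  0.    1.29  0.92]
twist [ 0.002 -0.006 -0.003]
shift present axes [0.07   0.0639 0.0065]  after-turn axes [0.0699 0.0641 0.0059]
ridge
   c=(533.1,-356.3) long 234.2 short 28.7 long-axis angle 1.22deg  zmed 82.3 n10165
   c=(592.6,-201.5) long 86.2 short 1.1 long-axis angle 2.38deg  zmed 76.6 n727
block
   c=(407.9,-251.6) long 67.3 short 27.1 long-axis angle 41.19deg  zmed 52.1 n450
   c=(590.5,-355.1) long 165.4 short 52.6 long-axis angle 1.08deg  zmed 55.4 n1863
   c=(590.6,-201.5) long 82.3 short 1.0 long-axis angle 2.26deg  zmed 50.9 n387
tray
   c=(413.4,-250.6) long 61.1 short 24.9 long-axis angle 48.58deg  zmed 23.8 n301
   c=(543.5,-329.9) long 278.0 short 36.2 long-axis angle 3.23deg  zmed 23.4 n2620
   c=(546.8,-399.9) long 278.0 short 9.5 long-axis angle 1.71deg  zmed 23.2 n2784
   c=(591.7,-201.4) long 84.7 short 1.0 long-axis angle 2.32deg  zmed 23.5 n352
   c=(577.9,-495.6) long 18.0 short 8.8 long-axis angle -4.23deg  zmed 18.4 n202
   c=(617.7,-330.5) long 60.4 short 2.4 long-axis angle 1.23deg  zmed 22.6 n117
```

View pics/w7.png

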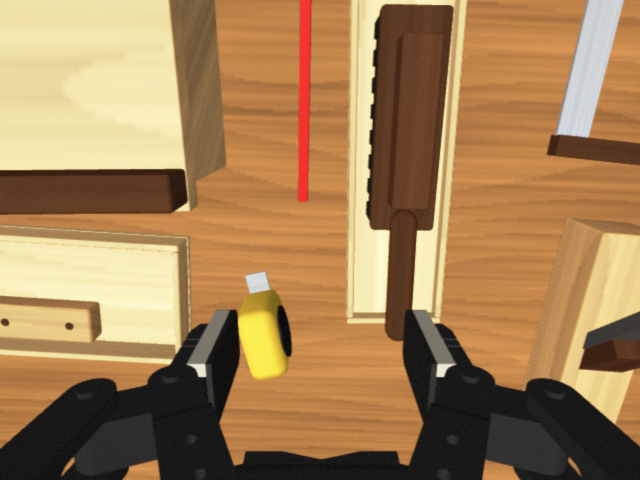

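Request:
step_arm(xyz=[[0.03, 0.025, 0.02], [0.03, 0.028, 0.04], [0.011, 0.011, 0.04], [0, 0, 0.02], [0, 0, 0]], twist=[[0.002, -0.006, 0.008], [0, 0, 0], [0, 0, 0], [0, 0, 0], [0, 0, 0]], fingers=[0.06, 0.06, 0.06, 0.06, 0.06])

```text
time_s: 15.65
eef_pos: [0.5879, -0.35, 0.1283]
tool_rot: [0.001, 1.0, 0.013, 0.001]
force: [-0.5, -0.1, -0.2]
opening: 0.0601
```

```bash
python3 - <<'E'
from h import *
d=cam('wrist','w8.png')
plan([590.5,-354.7,57],1.1)
from fit import *
show('ridge',['wrist'],(.35,.75,-.5,-.25,.068,.085),100,5)
show('block',['wrist'],(.35,.75,-.5,-.25,.045,.056),100,5)
E
```

```text
t=15.70 tcp [ 588.3 -350.3  129.8] th 1.51 tilt 0.22 F [0.3 0.9 0.2] open 60.1 q [-0.62  0.67  1.3   0.    1.17  0.92]
twist [ 0.002 -0.003  0.007]
shift present axes [0.0018 0.0043 0.0729]  after-turn axes [0.0021 0.0045 0.0728]
ridge
   c=(495.7,-356.3) long 51.7 short 20.4 long-axis angle 2.53deg  zmed 71.1 n2198
   c=(590.1,-355.1) long 120.4 short 28.1 long-axis angle 1.03deg  zmed 82.7 n13527
block
   c=(590.3,-355.1) long 165.7 short 52.2 long-axis angle 1.14deg  zmed 55.6 n3044
```

Request:
step_arm(xyz=[[0.002, 0.004, 0.02], [0, 0, 0.025], [0, 0, 0.015], [0, 0, 0.006], [0, 0, 0], [0, 0, 0]], twist=[[0.002, -0.003, 0.006], [0, 0, 0], [0, 0, 0], [0, 0, 0], [0, 0, 0], [0, 0, 0]], fingers=[0.06, 0.06, 0.06, 0.06, 0.06, 0.06])

```text
time_s: 16.3
eef_pos: [0.592, -0.3551, 0.0703]
tool_rot: [0.003, 1.0, 0.01, 0.004]
force: [-0.4, 0.1, 0.6]
opening: 0.0601
```

```bash
python3 - <<'E'
from h import *
plan([590.2,-354.8,57],1.1)
E
```

```text
t=16.30 tcp [ 592.  -355.1   70.3] th 1.16 tilt 0.54 F [-0.4  0.1  0.6] open 60.1 q [-0.63  0.75  1.33 -0.    1.06  0.92]
twist [ 0.006 -0.008  0.001]
shift present axes [-0.0018 -0.0004  0.0133]  after-turn axes [-0.0017 -0.0003  0.0133]
```

Request:
step_arm(xyz=[[-0.001, 0, 0.007], [0, 0, 0.005], [0, 0, 0], [0, 0, 0], [0, 0, 0], [0, 0, 0], [0, 0, 0], [0, 0, 0]], twist=[[0.006, -0.008, 0], [0, 0, 0], [0, 0, 0], [0, 0, 0], [0, 0, 0], [0, 0, 0], [0, 0, 0], [0, 0, 0]], fingers=[0.06, 0.06, 0.06, 0.02, 0.02, 0.02, 0.02, 0.02], grip_force=90)

```text
time_s: 17.1
eef_pos: [0.592, -0.3559, 0.06]
tool_rot: [0.001, 1.0, 0.01, 0.001]
force: [-0.9, 0.8, -1.8]
opening: 0.0264
```

```bash
python3 - <<'E'
from h import *
plan([651,-160,260],2.3)
E
```

```text
t=17.10 tcp [ 592.  -355.9   60. ] th 1.17 tilt 0.12 F [-0.9  0.8 -1.8] open 26.4 q [-0.63  0.76  1.33 -0.    1.05  0.92]
twist [ 0.001 -0.002 -0.02 ]
shift present axes [ 0.0633 -0.1944 -0.2002]  after-turn axes [ 0.0668 -0.1934 -0.2   ]
```

Request:
step_arm(xyz=[[0, 0, -0.015], [0, 0, -0.03], [0, 0, -0.04], [0, 0, -0.04], [0, 0, -0.04], [0, 0, -0.035], [0.01, -0.02, 0], [0.01, -0.04, 0], [0.015, -0.04, 0], [0.015, -0.04, 0], [0.01, -0.03, 0], [0, -0.015, 0], [0, 0, 0], [0, 0, 0]], twist=[[0, 0, 0], [0, 0, 0], [0, 0, 0], [0, 0, 0], [0, 0, 0], [0, 0, 0], [0, 0, -0.02], [0, 0, 0], [0, 0, 0], [0, 0, 0], [0, 0, 0], [0, 0, 0], [0, 0, 0], [0, 0, 0]], fingers=[0.02, 0.02, 0.02, 0.02, 0.02, 0.02, 0.02, 0.02, 0.02, 0.02, 0.02, 0.02, 0.02, 0.02])

```text
time_s: 18.5
eef_pos: [0.6443, -0.1622, 0.2826]
tool_rot: [0.002, 1.0, 0.02, 0.004]
force: [-0.4, -1.2, -2.1]
opening: 0.0261
```

```bash
python3 - <<'E'
from h import *
d=cam('side','d9.png');cam('scene','s9.png');cam('wrist','w9.png')
plan([651,-163,206],2.3)
from fit import *
show('objs',['scene','side'],(.56,.72,-.2,.2,.168,.186),40,5)
E
```

```text
t=18.65 tcp [ 644.2 -163.   282.1] th 2.16 tilt 0.55 F [ 0.  -0.3 -1.5] open 26.2 q [-0.34  0.51  1.18 -0.    1.45  1.2 ]
twist [ 0.005 -0.008 -0.003]
shift present axes [ 0.0062 -0.0001  0.0762]  after-turn axes [0.0068 0.0002 0.0761]
objs
   c=(596.5,96.6) long 45.9 short 32.7 long-axis angle 3.22deg  zmed 176.0 n442
   c=(599.3,163.2) long 43.3 short 40.4 long-axis angle 4.77deg  zmed 178.0 n549
   c=(602.5,-77.6) long 45.7 short 38.7 long-axis angle 15.67deg  zmed 179.5 n330
   c=(676.1,163.8) long 43.4 short 35.3 long-axis angle -85.33deg  zmed 177.8 n370
   c=(683.8,110.5) long 38.6 short 36.4 long-axis angle 6.34deg  zmed 179.9 n469
   c=(686.3,-63.0) long 41.1 short 35.6 long-axis angle -84.27deg  zmed 174.3 n385
```

View pics/d9.png

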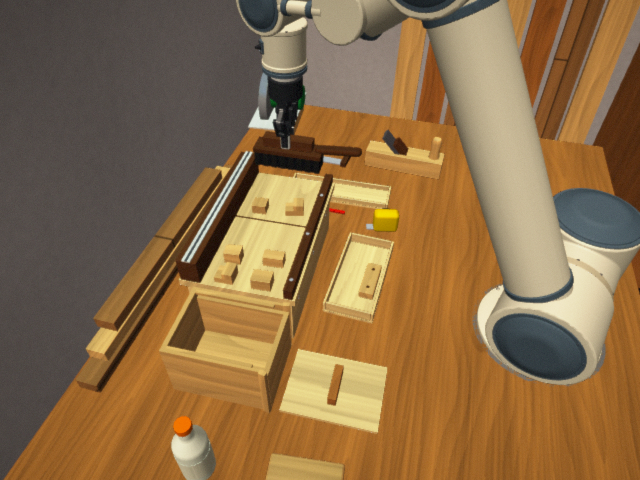

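View pics/s9.png

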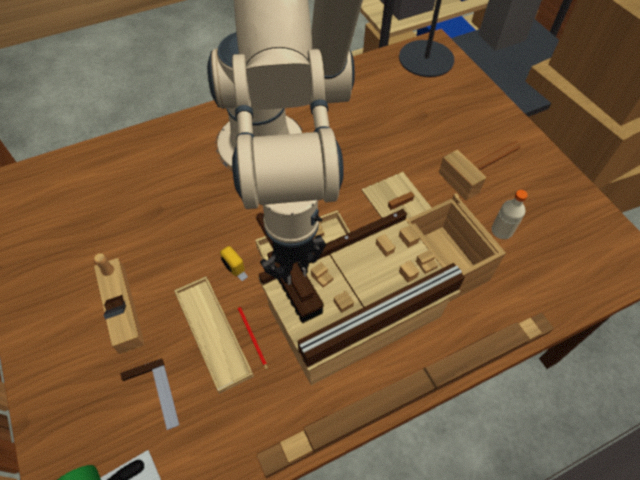

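View pics/w9.png

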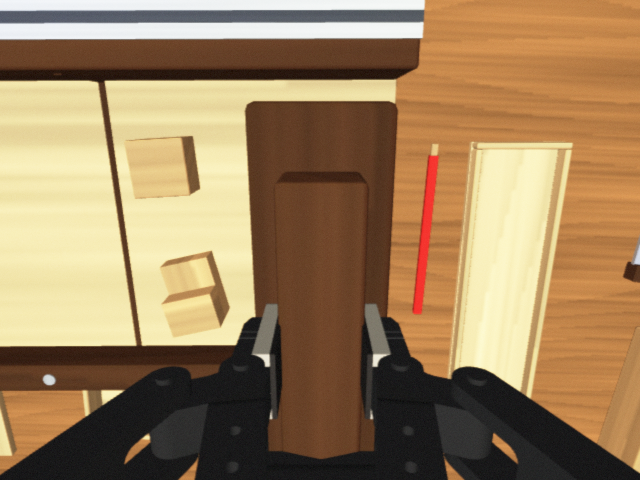

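Request:
step_arm(xyz=[[0.005, 0, 0.015], [0.001, 0, 0.02], [0, 0, 0.02], [0, 0, 0.01], [0, 0, 0]], twist=[[0.004, -0.007, -0.002], [0, 0, 0], [0, 0, 0], [0, 0, 0], [0, 0, 0]], fingers=[0.02, 0.02, 0.02, 0.02, 0.02])

```text
time_s: 19.15
eef_pos: [0.6504, -0.167, 0.2111]
tool_rot: [-0.0, 1.0, 0.018, -0.001]
force: [0.6, 0.2, -1.8]
opening: 0.0262
```

```bash
python3 - <<'E'
from h import *
plan([651,-163,205.5],2.3)
E
```

```text
t=19.15 tcp [ 650.4 -167.   211.1] th 2.01 tilt 0.10 F [ 0.6  0.2 -1.8] open 26.2 q [-0.34  0.58  1.24 -0.    1.32  1.2 ]
twist [-0.     0.002 -0.005]
shift present axes [ 0.0007 -0.004   0.0056]  after-turn axes [ 0.0007 -0.004   0.0056]
```

Request:
step_arm(xyz=[[0, 0, 0.004], [0, 0, 0], [0, -0.01, 0], [0, -0.01, 0], [0, -0.01, 0], [0, -0.01, 0], [0, -0.01, 0], [0, -0.01, 0], [0, -0.01, 0], [0, -0.01, 0], [0, -0.01, 0], [0, -0.01, 0], [0, 0, 0]], twist=[[0, 0.002, -0.003], [0, 0, 0], [0, 0, 0], [0, 0, 0], [0, 0, 0], [0, 0, 0], [0, 0, 0], [0, 0, 0], [0, 0, 0], [0, 0, 0], [0, 0, 0], [0, 0, 0], [0, 0, 0]], fingers=[0.02, 0.02, 0.02, 0.02, 0.02, 0.02, 0.02, 0.02, 0.02, 0.02, 0.02, 0.02, 0.02])

```text
time_s: 20.45
eef_pos: [0.6474, -0.0574, 0.2096]
tool_rot: [0.0, 1.0, 0.02, 0.002]
force: [-0.3, -0.6, -2.0]
opening: 0.0261
```

```bash
python3 - <<'E'
from h import *
cam('side','d10.png')
plan([647,-57,205.5],2.3)
E
```

```text
t=20.50 tcp [647.5 -58.1 209.6] th 2.24 tilt 0.26 F [-0.2  0.3 -2.1] open 25.8 q [-0.18  0.55  1.31 -0.    1.28  1.35]
twist [ 0.001 -0.004 -0.001]
shift present axes [-0.0004 -0.0011  0.0041]  after-turn axes [-0.0004 -0.0011  0.0041]
```

View pics/d10.png

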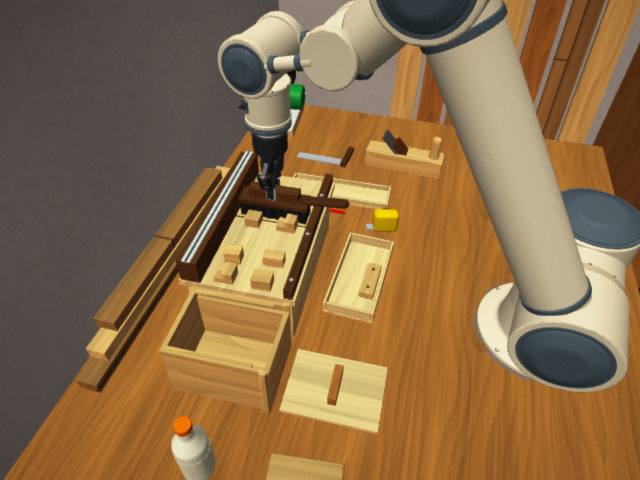

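Request:
step_arm(xyz=[[0, -0.008, 0.002], [0, -0.01, 0.001], [0, -0.01, 0], [0, -0.01, 0], [0, -0.01, 0], [0, -0.01, 0], [0, -0.01, 0], [0, -0.01, 0], [0, -0.01, 0], [0, -0.01, 0], [0, -0.01, 0], [0, -0.01, 0], [0, -0.01, 0], [0, -0.01, 0], [0, -0.01, 0], [0, 0, 0]], twist=[[0, -0.003, 0], [0, 0, 0], [0, 0, 0], [0, 0, 0], [0, 0, 0], [0, 0, 0], [0, 0, 0], [0, 0, 0], [0, 0, 0], [0, 0, 0], [0, 0, 0], [0, 0, 0], [0, 0, 0], [0, 0, 0], [0, 0, 0], [0, 0, 0]], fingers=[0.02, 0.02, 0.02, 0.02, 0.02, 0.02, 0.02, 0.02, 0.02, 0.02, 0.02, 0.02, 0.02, 0.02, 0.02, 0.02])

```text
time_s: 22.1
eef_pos: [0.6413, 0.1027, 0.2061]
tool_rot: [0.001, 1.0, 0.019, 0.001]
force: [0.2, 0.1, -2.4]
opening: 0.0258
```

```bash
python3 - <<'E'
from h import *
cam('side','d11.png')
plan([635,232,206],2.3)
E
```

```text
t=22.15 tcp [641.3 102.1 206.1] th 2.20 tilt 0.12 F [ 0.6  0.1 -1.4] open 26.2 q [ 0.07  0.55  1.31 -0.    1.28  1.6 ]
twist [ 0.002 -0.001 -0.002]
shift present axes [-1.300e-03 -1.301e-01 -1.000e-04]  after-turn axes [-1.100e-03 -1.301e-01  1.000e-04]
```

View pics/d11.png

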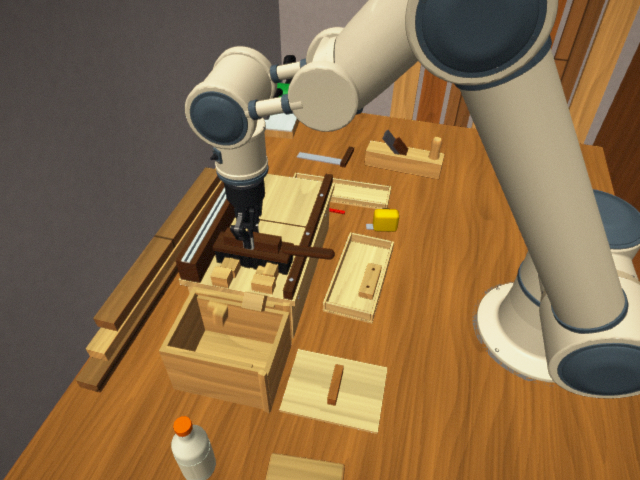

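Request:
step_arm(xyz=[[0, -0.008, 0.001], [0, -0.01, 0], [0, -0.01, 0], [0, -0.01, 0], [0, -0.01, 0], [0, -0.01, 0], [0, -0.01, 0], [0, -0.01, 0], [0, -0.01, 0], [0, -0.01, 0], [0, -0.01, 0], [0, -0.01, 0], [0, 0, 0], [0, 0, 0]], twist=[[0, 0, 0], [0, 0, 0], [0, 0, 0], [0, 0, 0], [0, 0, 0], [0, 0, 0], [0, 0, 0], [0, 0, 0], [0, 0, 0], [0, 0, 0], [0, 0, 0], [0, 0, 0], [0, 0, 0], [0, 0, 0]], fingers=[0.02, 0.02, 0.02, 0.02, 0.02, 0.02, 0.02, 0.02, 0.02, 0.02, 0.02, 0.02, 0.02, 0.02])

```text
time_s: 23.55
eef_pos: [0.6363, 0.2308, 0.2045]
tool_rot: [0.001, 1.0, 0.019, 0.001]
force: [-0.8, -1.4, -2.0]
opening: 0.0258
```

```bash
python3 - <<'E'
from h import *
cam('side','d12.png');cam('scene','s12.png')
plan([635,232,206],2.3)
E
```

```text
t=23.65 tcp [636.4 230.4 204.5] th 2.18 tilt 0.10 F [ 0.1 -0.2 -3. ] open 26.1 q [ 0.26  0.59  1.24 -0.    1.31  1.79]
twist [ 0.001 -0.001 -0.002]
shift present axes [-0.0013 -0.0016 -0.0015]  after-turn axes [-0.0013 -0.0016 -0.0015]
```

View pics/d12.png

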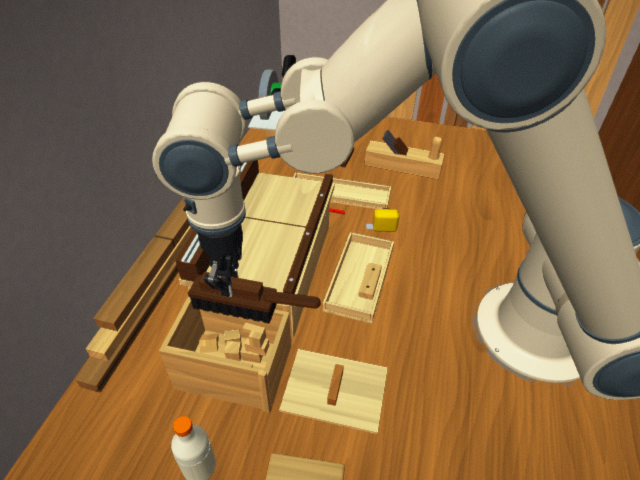

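View pics/s12.png

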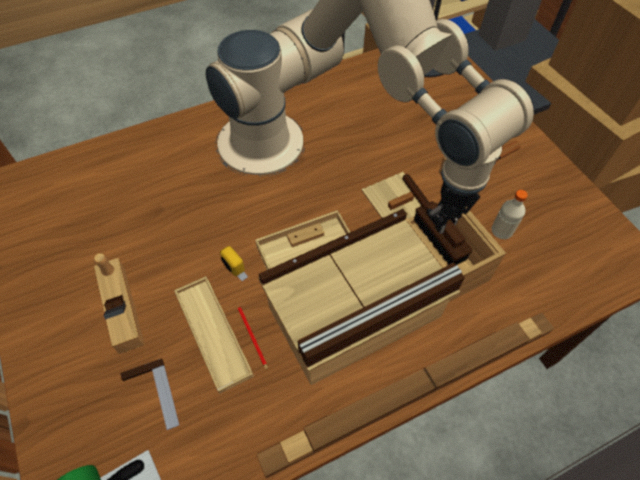

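Request:
step_arm(xyz=[[0, 0, -0.03], [0, 0, -0.05], [0, 0, -0.03], [0, 0.03, 0], [0, 0.05, 0], [0, 0.05, 0], [0, 0.05, 0], [0, 0.05, 0], [0, 0, 0], [0, 0, 0]], twist=[[0, 0, 0], [0, 0, 0], [0, 0, 0], [0, 0, 0], [0, 0, 0], [0, 0, 0], [0, 0, 0], [0, 0, 0], [0, 0, 0], [0, 0, 0]], fingers=[0.02, 0.02, 0.02, 0.02, 0.02, 0.02, 0.02, 0.02, 0.02, 0.02])

```text
time_s: 24.65
eef_pos: [0.6441, -0.0089, 0.3198]
tool_rot: [0.002, 1.0, 0.017, 0.001]
force: [0.0, 0.6, -1.4]
opening: 0.0262
```

```bash
python3 - <<'E'
from h import *
cam('side','d13.png');cam('wrist','w13.png')
plan([592,-355,62],1.2)
from fit import *
p=pts(['side'],.54,.725,.22,.335,.0,.2)
print(np.percentile(p[:,2],[1,50,99,100]))
show('box pieces',['side'],(.54,.725,.218,.335,.015,.2),20,5)
img=cv2.imread('pics/d13.png')[270:420,150:310];cv2.imwrite('pics/d13c.png',cv2.resize(img,(640,600),interpolation=cv2.INTER_CUBIC))
E
```

```text
t=24.75 tcp [644.2  -7.7 319.8] th 2.06 tilt 0.23 F [-0.5  0.4 -2. ] open 26.2 q [-0.1   0.46  1.17 -0.    1.52  1.43]
twist [ 0.004 -0.002  0.015]
shift present axes [-0.0652  0.3443  0.2588]  after-turn axes [-0.0595  0.3461  0.2578]
[0.00510141 0.04034702 0.10045134 0.14359571]
box pieces
   c=(617.9,242.1) long 102.0 short 63.5 long-axis angle 13.19deg  zmed 45.5 n1287
   c=(701.7,251.8) long 51.6 short 36.8 long-axis angle -68.84deg  zmed 31.7 n322
```

View pics/d13.png

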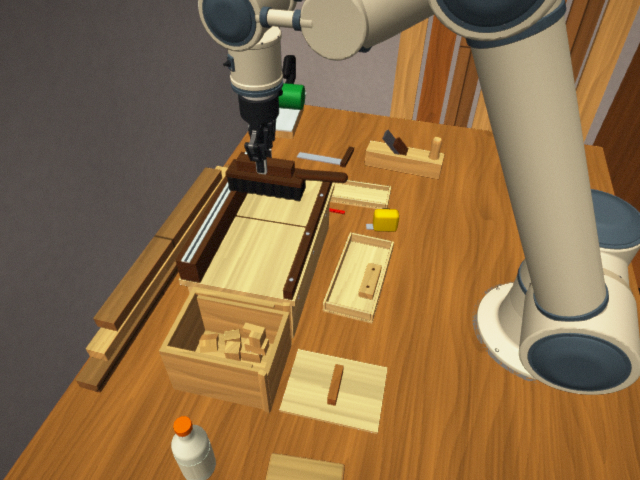

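View pics/d13c.png

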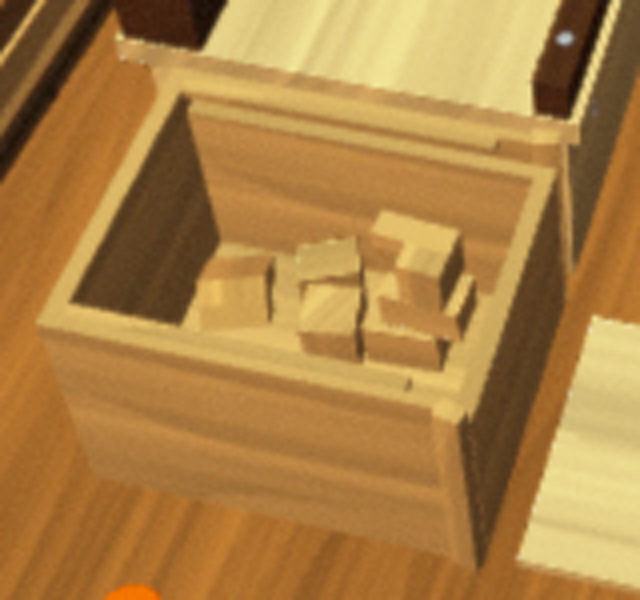

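View pics/w13.png

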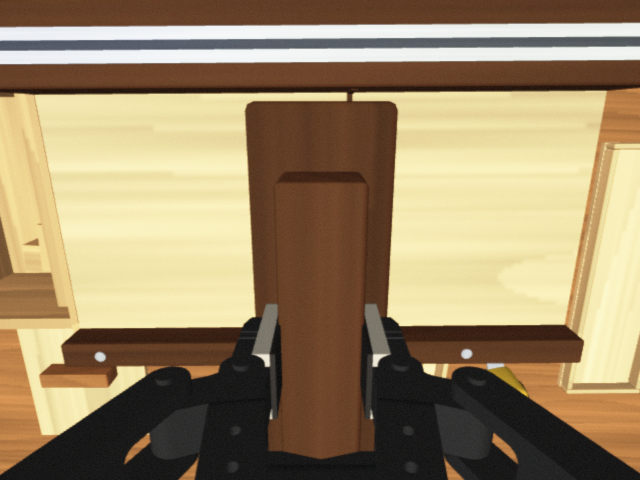

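Request:
step_arm(xyz=[[-0.005, 0.025, 0], [-0.008, 0.045, 0], [-0.008, 0.045, 0], [-0.008, 0.045, 0], [-0.008, 0.045, 0], [-0.008, 0.045, 0], [-0.008, 0.045, 0], [-0.005, 0.035, 0.02], [0, 0.015, 0.04], [0, 0, 0.03], [0, 0, 0], [0, 0, 0]], twist=[[0, 0, 0.012], [0, 0, 0], [0, 0, 0], [0, 0, 0], [0, 0, 0], [0, 0, 0], [0, 0, 0], [0, 0, 0], [0, 0, 0], [0, 0, 0], [0, 0, 0], [0, 0, 0]], fingers=[0.02, 0.02, 0.02, 0.02, 0.02, 0.02, 0.02, 0.02, 0.02, 0.02, 0.02, 0.02])

```text
time_s: 25.95
eef_pos: [0.6015, -0.3533, 0.2292]
tool_rot: [0.002, 1.0, 0.022, 0.003]
force: [0.8, 0.4, -1.0]
opening: 0.0262
```

```bash
python3 - <<'E'
from h import *
plan([592,-355.5,62],1.2)
E
```

```text
t=25.95 tcp [ 601.5 -353.3  229.2] th 2.54 tilt 0.38 F [ 0.8  0.4 -1. ] open 26.2 q [-0.62  0.6   1.15  0.    1.38  0.91]
twist [ 0.003 -0.006  0.023]
shift present axes [-0.0105  0.0012  0.1672]  after-turn axes [-0.0095  0.002   0.1672]
```

Request:
step_arm(xyz=[[-0.008, 0.002, 0.02], [0, 0, 0.04], [0, 0, 0.04], [0, 0, 0.025], [0, 0, 0.008], [0, 0, 0]], twist=[[0.003, -0.006, 0.018], [0, 0, 0], [0, 0, 0], [0, 0, 0], [0, 0, 0], [0, 0, 0]], fingers=[0.02, 0.02, 0.02, 0.02, 0.02, 0.02])

```text
time_s: 26.55
eef_pos: [0.603, -0.3538, 0.1059]
tool_rot: [0.005, 1.0, 0.017, 0.007]
force: [0.1, 0.4, -2.2]
opening: 0.026
```

```bash
python3 - <<'E'
from h import *
plan([592,-355.5,62],1.2)
cam('side','d14.png');cam('scene','s14.png')
E
```

```text
t=26.55 tcp [ 603.  -353.8  105.9] th 1.94 tilt 1.01 F [ 0.1  0.4 -2.2] open 26.0 q [-0.62  0.71  1.29  0.    1.12  0.92]
twist [ 0.01  -0.014  0.013]
shift present axes [-0.0117  0.0009  0.0438]  after-turn axes [-0.0111  0.0015  0.0439]
```

View pics/s14.png

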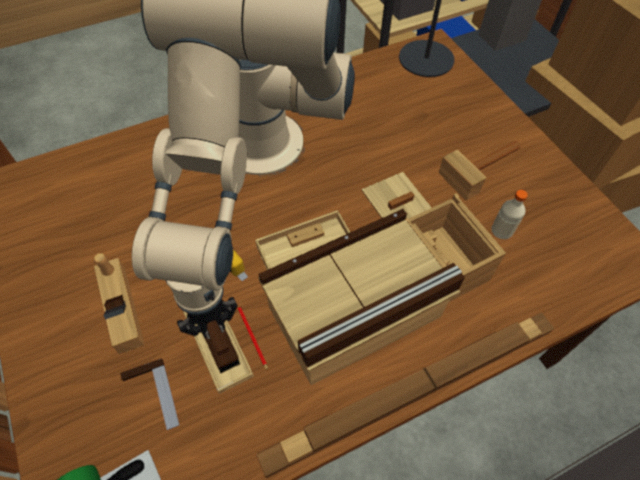

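Request:
step_arm(xyz=[[-0.01, 0.001, 0.006], [0, 0, 0.01], [0, 0, 0.01], [0, 0, 0.006], [0, 0, 0]], twist=[[0.01, -0.014, 0.01], [0, 0, 0], [0, 0, 0], [0, 0, 0], [0, 0, 0]], fingers=[0.02, 0.02, 0.02, 0.02, 0.02])

```text
time_s: 27.15
eef_pos: [0.5945, -0.3573, 0.0767]
tool_rot: [0.002, 1.0, 0.011, 0.003]
force: [-0.3, 0.4, -2.1]
opening: 0.0262
```

```bash
python3 - <<'E'
from h import *
plan([592,-355.5,61],1.2)
E
```

```text
t=27.15 tcp [ 594.5 -357.3   76.7] th 1.29 tilt 0.39 F [-0.3  0.4 -2.1] open 26.2 q [-0.63  0.74  1.31 -0.    1.08  0.92]
twist [ 0.004 -0.005  0.002]
shift present axes [-0.0025 -0.0019  0.0157]  after-turn axes [-0.0024 -0.0018  0.0157]
```

Request:
step_arm(xyz=[[-0.002, -0.002, 0.006], [0, 0, 0.006], [0, 0, 0.002], [0, 0, 0]], twist=[[0.004, -0.005, 0], [0, 0, 0], [0, 0, 0], [0, 0, 0]], fingers=[0.02, 0.02, 0.02, 0.02])

```text
time_s: 27.55
eef_pos: [0.5923, -0.3551, 0.0612]
tool_rot: [-0.0, 1.0, 0.011, -0.0]
force: [-0.7, 0.0, -2.6]
opening: 0.0266
```

```bash
python3 - <<'E'
from h import *
plan([592,-355.5,61],1.2)
E
```

```text
t=27.55 tcp [ 592.3 -355.1   61.2] th 1.30 tilt 0.03 F [-0.7  0.  -2.6] open 26.6 q [-0.63  0.76  1.32 -0.    1.06  0.92]
twist [-0.     0.     0.002]
shift present axes [-0.0003  0.0004  0.0002]  after-turn axes [-0.0003  0.0004  0.0002]
```

Request:
step_arm(xyz=[[0, 0, 0.001], [0, 0, 0], [0, 0, 0], [0, 0, 0], [0, 0, 0], [0, 0, -0.02], [0, 0, -0.05], [0, 0, -0.05], [0, 0, -0.05], [0, 0, -0.02], [0, 0, 0]], twist=[[0, 0, 0], [0, 0, 0], [0, 0, 0], [0, 0, 0], [0, 0, 0], [0, 0, 0], [0, 0, 0], [0, 0, 0], [0, 0, 0], [0, 0, 0], [0, 0, 0]], fingers=[0.02, 0.055, 0.055, 0.055, 0.055, 0.055, 0.055, 0.055, 0.055, 0.055, 0.055])

```text
time_s: 28.65
eef_pos: [0.5923, -0.3551, 0.2574]
tool_rot: [0.0, 1.0, 0.011, 0.0]
force: [0.3, -1.2, -0.8]
opening: 0.0549
```

```bash
python3 - <<'E'
from h import *
cam('wrist','w15.png')
plan([410,275,240],92.3)
from fit import *
show('ridge',['wrist'],(.35,.75,-.5,-.25,.068,.085),100,5)
show('block',['wrist'],(.35,.75,-.5,-.25,.045,.056),100,5)
E
```

```text
t=28.70 tcp [ 592.1 -354.9  256.1] th 1.30 tilt 0.06 F [-0.  -0.8 -0.2] open 54.8 q [-0.63  0.57  1.13 -0.    1.44  0.92]
twist [-1.000e-03  0.000e+00 -1.588e+00]
shift present axes [-0.1678 -0.6338  0.0166]  after-turn axes [ 0.6367 -0.1567  0.0161]
ridge
   c=(470.1,-357.4) long 105.8 short 21.2 long-axis angle 0.88deg  zmed 73.1 n2288
   c=(590.9,-354.3) long 119.4 short 28.0 long-axis angle 1.24deg  zmed 82.6 n5387
block
   c=(590.7,-354.3) long 165.1 short 52.2 long-axis angle 1.26deg  zmed 55.5 n1530
```

View pics/w15.png

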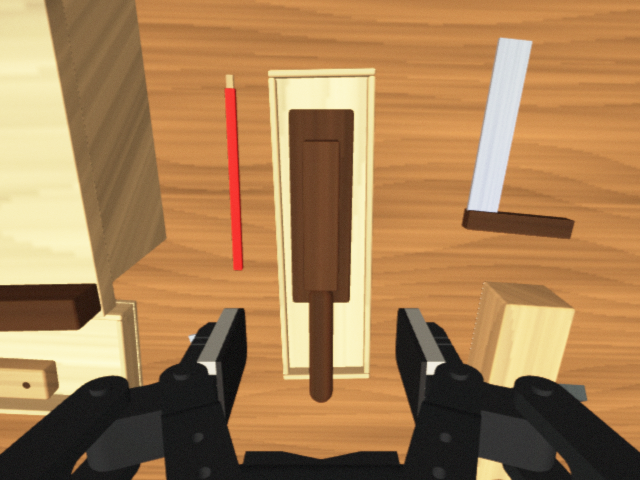

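Brush stands level in its tray (block at columns 290–352). Now to the lid.

Request:
step_arm(xyz=[[-0.005, -0.03, 0], [-0.012, -0.05, 0], [-0.014, -0.05, 0], [-0.014, -0.05, 0], [-0.014, -0.05, 0], [-0.014, -0.05, 0], [-0.014, -0.05, 0], [-0.014, -0.05, 0], [-0.014, -0.05, 0], [-0.014, -0.05, 0], [-0.014, -0.05, 0], [-0.01, -0.03, 0], [0, 0, 0]], twist=[[0, 0, 0], [0, 0, 0], [0, 0, 0], [0, 0, 0], [0, 0, 0], [0, 0, 0], [0, 0, 0], [0, 0, 0], [0, 0, 0], [0, 0, 0], [0, 0, 0], [0, 0, 0], [0, 0, 0]], fingers=[0.05, 0.05, 0.05, 0.05, 0.05, 0.05, 0.05, 0.05, 0.05, 0.05, 0.05, 0.05, 0.05])

```text
time_s: 30.0
eef_pos: [0.4205, 0.1879, 0.2403]
tool_rot: [-0.002, 1.0, 0.009, -0.013]
force: [-0.4, -0.5, -0.3]
opening: 0.0502
```

```bash
python3 - <<'E'
from h import *
plan([410,275,240],92.3)
E
```

```text
t=30.00 tcp [420.5 187.9 240.3] th 1.04 tilt 1.56 F [-0.4 -0.5 -0.3] open 50.2 q [0.28 0.26 1.7  0.01 1.2  1.83]
twist [-0.025  0.017 -1.593]
shift present axes [-0.0089 -0.0873  0.001 ]  after-turn axes [ 0.0875 -0.007   0.0003]
```

Request:
step_arm(xyz=[[-0.004, -0.02, 0], [-0.003, -0.03, 0], [0, 0, 0], [0, 0, 0], [0, 0, 0], [0, 0, 0], [0, 0, 0], [0, 0, 0], [0, 0, 0], [0, 0, 0], [0, 0, 0], [0, 0, 0], [0, 0, 0]], twist=[[0, 0, -0.07], [0, 0, -0.14], [0, 0, -0.14], [0, 0, -0.14], [0, 0, -0.14], [0, 0, -0.14], [0, 0, -0.14], [0, 0, -0.14], [0, 0, -0.14], [0, 0, -0.14], [0, 0, -0.14], [0, 0, -0.08], [0, 0, 0]], fingers=[0.05, 0.05, 0.05, 0.05, 0.05, 0.05, 0.05, 0.05, 0.05, 0.05, 0.05, 0.05, 0.05])

```text
time_s: 31.3
eef_pos: [0.4039, 0.231, 0.2245]
tool_rot: [-0.016, 0.685, 0.728, -0.021]
force: [0.2, -0.1, 0.2]
opening: 0.0498
```

```bash
python3 - <<'E'
from h import *
cam('wrist','w16.png');cam('side','d16.png')
plan([410,275,20],92.3)
from fit import *
show('batten',['wrist'],(.3,.5,.15,.4,.028,.05),100,5)
show('lid',['wrist'],(.25,.54,.1,.45,.005,.018),100,5)
E
```

```text
t=31.40 tcp [403.9 231.2 224.7] th 93.22 tilt 2.99 F [-0.3  0.4  0.3] open 49.9 q [0.38 0.3  1.7  0.01 1.19 0.32]
twist [-0.052  0.005  0.016]
shift present axes [0.0444 0.0192 0.2038]  after-turn axes [0.0435 0.0078 0.2047]
batten
   c=(412.3,273.4) long 80.2 short 18.0 long-axis angle -87.96deg  zmed 36.7 n2406
lid
   c=(412.4,271.6) long 198.5 short 150.1 long-axis angle 2.08deg  zmed 10.8 n40181
   c=(531.0,272.2) long 173.0 short 6.6 long-axis angle -87.70deg  zmed 11.5 n1168
   c=(534.6,138.7) long 77.1 short 7.4 long-axis angle 87.55deg  zmed 11.7 n404
```

View pics/w16.png

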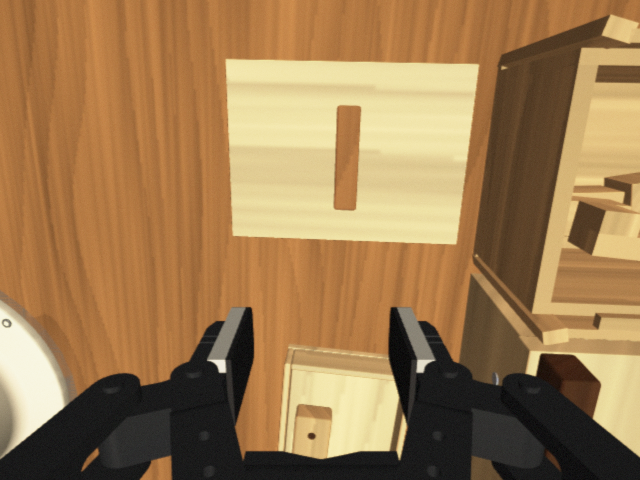

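Request:
step_arm(xyz=[[0.02, 0.004, 0.02], [0.022, 0.004, 0.03], [0, 0, 0.04], [0, 0, 0.03], [0, 0, 0.01], [0, 0, 0]], twist=[[-0.045, 0.004, 0.014], [0, 0, 0], [0, 0, 0], [0, 0, 0], [0, 0, 0], [0, 0, 0]], fingers=[0.05, 0.05, 0.05, 0.05, 0.05, 0.05])

```text
time_s: 32.0
eef_pos: [0.41, 0.2742, 0.0901]
tool_rot: [-0.001, 0.698, 0.716, -0.001]
force: [-0.4, -0.2, -0.4]
opening: 0.05
```

```bash
python3 - <<'E'
from h import *
plan([411.8,273.9,19],92.2)
E
```

```text
t=32.00 tcp [410.  274.2  90.1] th 91.42 tilt 0.16 F [-0.4 -0.2 -0.4] open 50.0 q [0.47 0.51 1.82 0.   0.81 0.44]
twist [-0.003  0.    -0.014]
shift present axes [-0.0003  0.002   0.0711]  after-turn axes [-0.0003  0.0018  0.0711]
```

Request:
step_arm(xyz=[[0, 0.001, 0.02], [0, 0, 0.025], [0, 0, 0.015], [0, 0, 0.005], [0, 0, 0]], twist=[[-0.003, 0, -0.01], [0, 0, 0], [0, 0, 0], [0, 0, 0], [0, 0, 0]], fingers=[0.05, 0.05, 0.05, 0.05, 0.05])

```text
time_s: 32.5
eef_pos: [0.4152, 0.2753, 0.0291]
tool_rot: [0.002, 0.697, 0.717, 0.004]
force: [-0.2, 0.6, 0.1]
opening: 0.0502
```

```bash
python3 - <<'E'
from h import *
plan([411.8,273.9,18],92.2)
E
```

```text
t=32.50 tcp [415.2 275.3  29.1] th 91.68 tilt 0.48 F [-0.2  0.6  0.1] open 50.2 q [ 0.47  0.63  1.86 -0.    0.65  0.44]
twist [ 0.008 -0.003 -0.009]
shift present axes [-0.0013 -0.0036  0.0111]  after-turn axes [-0.0012 -0.0035  0.0111]
```

Request:
step_arm(xyz=[[-0.001, -0.003, 0.005], [0, 0, 0.005], [0, 0, 0], [0, 0, 0], [0, 0, 0], [0, 0, 0], [0, 0, 0], [0, 0, 0]], twist=[[0.008, -0.003, -0.007], [0, 0, 0], [0, 0, 0], [0, 0, 0], [0, 0, 0], [0, 0, 0], [0, 0, 0], [0, 0, 0]], fingers=[0.05, 0.05, 0.05, 0.01, 0.01, 0.01, 0.01, 0.01], grip_force=60)

```text
time_s: 33.3
eef_pos: [0.4137, 0.2748, 0.0219]
tool_rot: [0.001, 0.694, 0.72, 0.002]
force: [0.4, -0.6, -2.4]
opening: 0.016
```

```bash
python3 - <<'E'
from h import *
plan([411.8,273.9,18],92.3)
E
```

```text
t=33.30 tcp [413.7 274.8  21.9] th 92.06 tilt 0.21 F [ 0.4 -0.6 -2.4] open 16.0 q [0.47 0.64 1.86 0.   0.64 0.43]
twist [ 0.003 -0.002 -0.004]
shift present axes [-0.0009 -0.002   0.0039]  after-turn axes [-0.0008 -0.002   0.0039]
```

Request:
step_arm(xyz=[[0, 0, -0.015], [0, 0, -0.03], [0, 0, -0.04], [0, 0, -0.04], [0, 0, -0.02], [0, 0, 0], [0, 0, 0]], twist=[[0.003, -0.002, -0.002], [0, 0, 0], [0, 0, 0], [0, 0, 0], [0, 0, 0], [0, 0, 0], [0, 0, 0]], fingers=[0.01, 0.01, 0.01, 0.01, 0.01, 0.01, 0.01])

```text
time_s: 34.0
eef_pos: [0.4125, 0.2743, 0.1708]
tool_rot: [-0.0, 0.694, 0.72, -0.002]
force: [-0.5, -0.0, -2.0]
opening: 0.0163
```

```bash
python3 - <<'E'
from h import *
cam('wrist','w17.png');cam('side','d17.png');cam('scene','s17.png')
plan([449.3,271.3,160],92.3)
from fit import *
for n in ['scene','side','wrist']:
    show('box top '+n,[n],(.5,.8,.15,.4,.1385,.148),100,5)
    show('lid '+n,[n],(.25,.54,.1,.45,.155,.2),100,5)
E
```

```text
t=34.15 tcp [412.  274.  169.9] th 92.17 tilt 0.35 F [-1.2  1.2 -2.2] open 16.4 q [ 0.47  0.39  1.73 -0.    1.02  0.43]
twist [-0.005  0.003 -0.002]
shift present axes [-0.0041  0.0372  0.0097]  after-turn axes [-0.0042  0.0371  0.0099]
box top scene
   c=(656.5,340.2) long 246.7 short 113.9 long-axis angle -29.67deg  zmed 143.4 n607
   c=(618.8,199.6) long 162.5 short 21.8 long-axis angle 2.60deg  zmed 143.6 n298
lid scene
   c=(412.3,271.0) long 202.3 short 148.7 long-axis angle 2.54deg  zmed 159.2 n2564
   c=(533.4,142.6) long 84.6 short 12.8 long-axis angle 89.88deg  zmed 179.6 n128
box top side
   c=(645.9,264.7) long 253.3 short 201.3 long-axis angle 1.83deg  zmed 142.1 n2098
lid side
   c=(412.3,275.9) long 197.7 short 148.3 long-axis angle 2.18deg  zmed 157.9 n5871
   c=(534.1,145.5) long 90.1 short 13.5 long-axis angle -88.29deg  zmed 176.6 n312
box top wrist
   c=(531.6,353.2) long 14.4 short 9.4 long-axis angle -11.08deg  zmed 143.4 n802
   c=(563.8,195.6) long 30.4 short 24.1 long-axis angle 14.06deg  zmed 143.4 n1538
lid wrist
   c=(413.5,273.2) long 199.1 short 145.7 long-axis angle 2.16deg  zmed 159.8 n129333
   c=(341.5,205.7) long 21.1 short 4.5 long-axis angle 43.26deg  zmed 160.5 n285
   c=(490.4,211.0) long 20.2 short 4.9 long-axis angle -43.43deg  zmed 159.7 n279
```

View pics/w17.png

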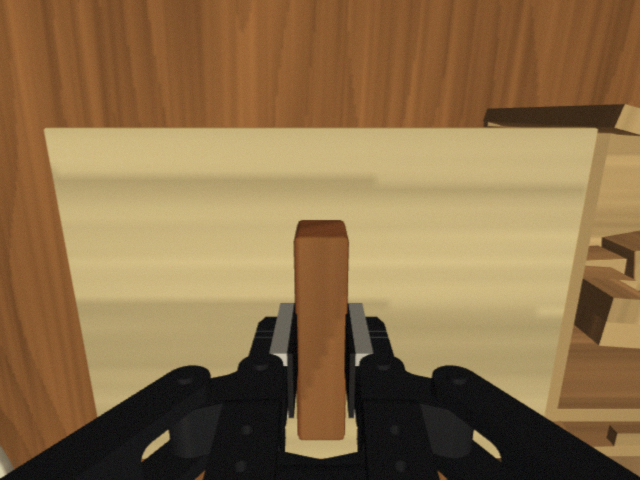

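View pics/d17.png

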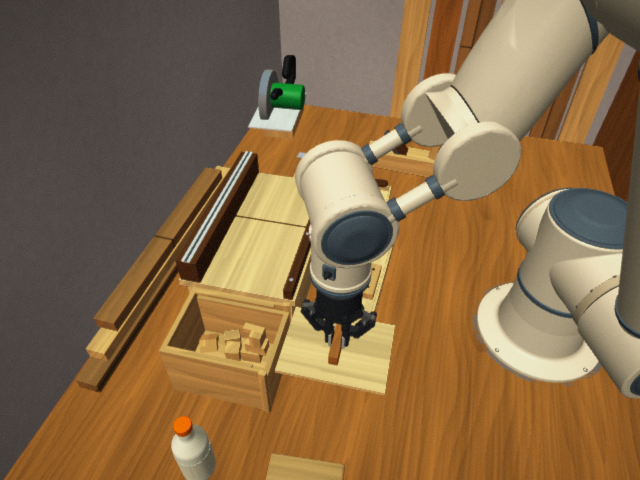

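```bash
python3 - <<'E'
from fit import *
a=np.radians(2.3);ux=np.array([np.cos(a),np.sin(a)]);uy=np.array([-np.sin(a),np.cos(a)])
o=np.array([.6332,.2779])
for n in ['scene','side']:
    p=pts([n],.5,.78,.15,.4,.136,.147);q=(p[:,:2]-o);X=q@ux*1000;Y=q@uy*1000
    for lo,hi in ((-80,-55),(-50,-20),(-20,20),(20,60),(60,100)):
        k=(X>lo)&(X<hi)
        m=Y[k&(Y<-40)&(Y>-84)];M=Y[k&(Y>40)]
        f=lambda v:np.round(np.percentile(v,[3,97]),1) if len(v)>8 else None
        print(n,lo,hi,'neg wall',f(m),len(m),'pos wall',f(M),len(M))
    k=(abs(Y)<50)&(X>60);print('far wall x',np.percentile(X[k],[3,97]) if k.sum() else None)
    p=pts([n],.5,.78,.15,.4,.118,.1275);q=(p[:,:2]-o);X=q@ux*1000;Y=q@uy*1000
    k=(abs(Y)<50)&(X<-80);print('front wall x',np.percentile(X[k],[3,97]) if k.sum()>5 else None,k.sum())
E
```

```text
scene -80 -55 neg wall [-83.2 -68.5] 42 pos wall [64.6 79.7] 48
scene -50 -20 neg wall [-83.  -69.1] 54 pos wall [63.3 78.7] 64
scene -20 20 neg wall [-83.  -69.2] 75 pos wall [63.8 78.3] 82
scene 20 60 neg wall [-83.1 -68.7] 83 pos wall [63.2 79.9] 88
scene 60 100 neg wall [-80.1 -41.5] 18 pos wall [44.1 79. ] 106
far wall x [ 93.69177492 104.33206577]
front wall x [-106.97271575  -94.48968847] 136
side -80 -55 neg wall [-80.  -65.7] 84 pos wall [67.9 82.4] 108
side -50 -20 neg wall [-83.  -65.1] 103 pos wall [68.1 82.2] 134
side -20 20 neg wall [-83.  -65.5] 142 pos wall [68.  82.4] 175
side 20 60 neg wall [-80.  -64.7] 132 pos wall [68.4 82.6] 173
side 60 100 neg wall [-83.7 -45.6] 171 pos wall [45.  82.6] 226
far wall x [ 93.60565631 104.76622865]
front wall x [-105.42890002  -95.38618573] 252
```

Request:
step_arm(xyz=[[-0.002, 0.012, 0.003], [-0.002, 0.015, 0.004], [0, 0.008, 0.004], [0, 0, 0], [0, 0, 0]], twist=[[-0.004, 0.002, -0.002], [0, 0, 0], [0, 0, 0], [0, 0, 0], [0, 0, 0]], fingers=[0.01, 0.01, 0.01, 0.01, 0.01])

```text
time_s: 34.65
eef_pos: [0.4498, 0.2703, 0.1541]
tool_rot: [-0.001, 0.693, 0.721, -0.003]
force: [-0.1, -0.1, -2.2]
opening: 0.0161
```

```bash
python3 - <<'E'
from h import *
plan([449.3,270.7,147.5],92.3)
E
```

```text
t=34.65 tcp [449.8 270.3 154.1] th 92.26 tilt 0.39 F [-0.1 -0.1 -2.2] open 16.1 q [ 0.43  0.45  1.68 -0.    1.02  0.39]
twist [-0.006  0.003 -0.001]
shift present axes [ 0.0004 -0.0004  0.0066]  after-turn axes [ 0.0004 -0.0004  0.0066]
```

Request:
step_arm(xyz=[[0, 0, 0.003], [0, 0, 0.002], [0, 0, 0.001], [0, 0, 0]], twist=[[-0.006, 0.003, 0], [0, 0, 0], [0, 0, 0], [0, 0, 0]], fingers=[0.01, 0.01, 0.01, 0.01])

```text
time_s: 35.05
eef_pos: [0.4488, 0.2703, 0.1476]
tool_rot: [-0.0, 0.693, 0.721, -0.0]
force: [-0.0, -0.3, -1.6]
opening: 0.0163
```

```bash
python3 - <<'E'
from h import *
plan([449.3,270.7,147.5],92.3)
cam('side','d18.png')
img=cv2.imread('pics/d18.png')[270:420,150:410];cv2.imwrite('pics/d18c.png',cv2.resize(img,(780,450),interpolation=cv2.INTER_CUBIC))
E
```

```text
t=35.05 tcp [448.8 270.3 147.6] th 92.27 tilt 0.01 F [-0.  -0.3 -1.6] open 16.3 q [0.43 0.46 1.69 0.   0.99 0.39]
twist [-0. -0. -0.]
shift present axes [0.0004 0.0005 0.0001]  after-turn axes [0.0004 0.0005 0.0001]
```

View pics/d18c.png

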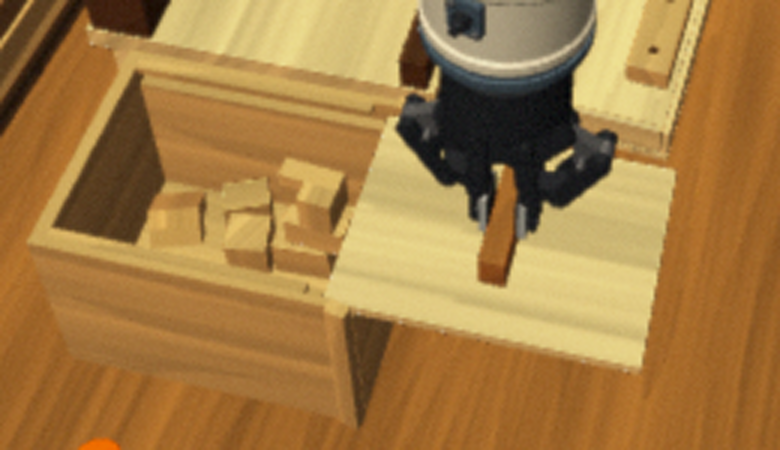

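Request:
step_arm(xyz=[[0, 0.006, 0.001], [0, 0.008, 0], [0, 0.008, 0], [0, 0.008, 0], [0, 0, 0]], twist=[[0, 0, 0], [0, 0, 0], [0, 0, 0], [0, 0, 0], [0, 0, 0]], fingers=[0.01, 0.01, 0.01, 0.01, 0.01])

```text
time_s: 35.6
eef_pos: [0.4824, 0.2719, 0.1471]
tool_rot: [0.0, 0.693, 0.721, 0.001]
force: [0.4, 0.5, -2.3]
opening: 0.0164
```

```bash
python3 - <<'E'
from h import *
plan([629.5,278,146.5],92.3)
cam('side','d19.png')
img=cv2.imread('pics/d19.png')[270:420,150:410];cv2.imwrite('pics/d19c.png',cv2.resize(img,(780,450),interpolation=cv2.INTER_CUBIC))
E
```

```text
t=35.60 tcp [482.4 271.9 147.1] th 92.29 tilt 0.09 F [ 0.4  0.5 -2.3] open 16.4 q [0.41 0.49 1.62 0.   1.02 0.37]
twist [ 0.001 -0.001 -0.   ]
shift present axes [0.0003 0.1473 0.0008]  after-turn axes [0.0002 0.1473 0.0006]
```

View pics/d19c.png

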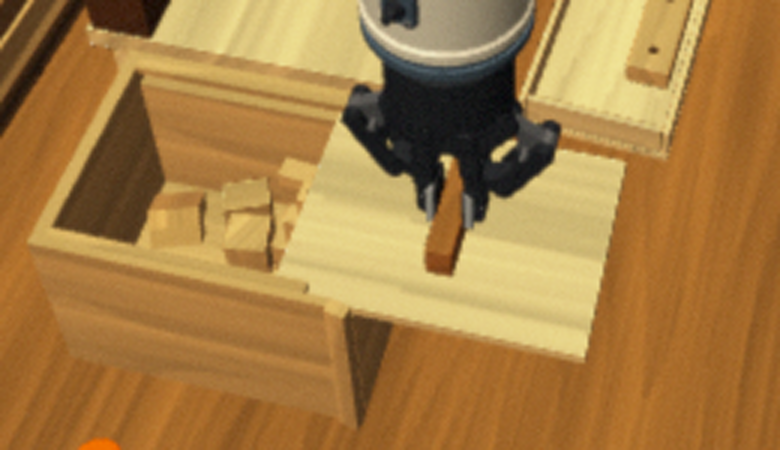

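Lid is going under the lips. Continue.

Request:
step_arm(xyz=[[0, 0.008, 0], [0, 0.01, 0], [0, 0.01, 0], [0, 0.01, 0], [0, 0.01, 0], [0, 0, 0]], twist=[[0, 0, 0], [0, 0, 0], [0, 0, 0], [0, 0, 0], [0, 0, 0], [0, 0, 0]], fingers=[0.01, 0.01, 0.01, 0.01, 0.01, 0.01])

```text
time_s: 36.25
eef_pos: [0.5341, 0.2737, 0.1469]
tool_rot: [0.0, 0.693, 0.721, 0.0]
force: [0.1, 0.2, -1.9]
opening: 0.0164
```

```bash
python3 - <<'E'
from h import *
plan([629.5,278,146],92.3)
E
```

```text
t=36.25 tcp [534.1 273.7 146.9] th 92.28 tilt 0.05 F [ 0.1  0.2 -1.9] open 16.4 q [0.37 0.55 1.51 0.   1.09 0.33]
twist [ 0.001 -0.    -0.   ]
shift present axes [0.0005 0.0955 0.0009]  after-turn axes [0.0004 0.0955 0.0009]
```

Request:
step_arm(xyz=[[0, 0.008, 0], [0, 0.01, 0], [0, 0.01, 0], [0, 0.01, 0], [0, 0.01, 0], [0, 0.01, 0], [0, 0.01, 0], [0, 0.008, 0], [0, 0, 0]], twist=[[0, 0, 0], [0, 0, 0], [0, 0, 0], [0, 0, 0], [0, 0, 0], [0, 0, 0], [0, 0, 0], [0, 0, 0], [0, 0, 0]], fingers=[0.01, 0.01, 0.01, 0.01, 0.01, 0.01, 0.01, 0.01, 0.01])

```text
time_s: 37.15
eef_pos: [0.617, 0.2768, 0.1464]
tool_rot: [0.0, 0.693, 0.721, 0.0]
force: [-0.2, 1.1, -2.4]
opening: 0.0161
```

```bash
python3 - <<'E'
from h import *
plan([629.5,278,146],92.3)
E
```

```text
t=37.15 tcp [617.  276.8 146.4] th 92.28 tilt 0.02 F [-0.2  1.1 -2.4] open 16.1 q [0.33 0.65 1.3  0.   1.19 0.29]
twist [ 0. -0. -0.]
shift present axes [0.0007 0.0126 0.0004]  after-turn axes [0.0007 0.0126 0.0004]
```

Request:
step_arm(xyz=[[0, 0.005, 0], [0, 0.004, 0], [0, 0.002, 0], [0, 0, 0]], twist=[[0, 0, 0], [0, 0, 0], [0, 0, 0], [0, 0, 0]], fingers=[0.01, 0.01, 0.01, 0.01])

```text
time_s: 37.55
eef_pos: [0.6282, 0.2773, 0.1463]
tool_rot: [-0.0, 0.693, 0.721, -0.0]
force: [-0.6, 0.2, -2.6]
opening: 0.0164
```

Request:
step_arm(xyz=[[0, 0.002, 0], [0, 0.002, 0]], twist=[[0, 0, 0], [0, 0, 0]], fingers=[0.01, 0.01])

```text
time_s: 37.75
eef_pos: [0.629, 0.2773, 0.1458]
tool_rot: [-0.002, 0.693, 0.721, -0.003]
force: [-16.3, -0.2, 8.0]
opening: 0.0162
```

Request:
step_arm(xyz=[[0, 0, 0], [0, 0, 0]], twist=[[0, 0, 0], [0, 0, 0]], fingers=[0.01, 0.01])

```text
time_s: 37.95
eef_pos: [0.6287, 0.2774, 0.1462]
tool_rot: [-0.002, 0.693, 0.721, -0.003]
force: [-0.5, -1.0, -0.6]
opening: 0.0164
```

Request:
step_arm(xyz=[[0, 0, 0], [0, 0, 0], [0, 0, 0], [0, 0, 0], [0, 0, -0.02], [0, 0, -0.05], [0, 0, -0.05], [0, 0, 0]], twist=[[0, 0, 0], [0, 0, 0], [0, 0, 0], [0, 0, 0], [0, 0, 0], [0, 0, 0], [0, 0, 0], [0, 0, 0]], fingers=[0.04, 0.04, 0.04, 0.04, 0.04, 0.04, 0.04, 0.04])

```text
time_s: 38.75
eef_pos: [0.6293, 0.2773, 0.2693]
tool_rot: [-0.003, 0.693, 0.721, -0.004]
force: [0.2, -0.1, -0.0]
opening: 0.04
```

```bash
python3 - <<'E'
from h import *
plan()
cam('wrist','w20.png');cam('side','d20.png');cam('scene','s20.png')
from fit import *
show('batten',['wrist'],(.5,.75,.15,.4,.15,.17),100)
show('batten ss',['scene','side'],(.5,.7,.2,.4,.152,.17),40,5)
show('blank',['side'],(.37,.47,-.12,.08,.02,.032),100)
a=np.radians(2.3);ux=np.array([np.cos(a),np.sin(a)]);uy=np.array([-np.sin(a),np.cos(a)]);o=np.array([.6332,.2774])
for n in ['wrist','side','scene']:
    p=pts([n],.45,.78,.15,.4,.128,.137);q=p[:,:2]-o;X=q@ux*1000;Y=q@uy*1000;k=abs(Y)<55
    print(n,'lid top x range',np.percentile(X[k],[.5,99.5]),'z',np.median(p[k][:,2]))
E
```

```text
t=38.75 tcp [629.3 277.3 269.3] th 92.33 tilt 0.53 F [ 0.2 -0.1 -0. ] open 40.0 q [0.33 0.56 1.11 0.   1.48 0.29]
twist [-0.009  0.002 -0.   ]
batten
   c=(537.4,184.6) long 30.9 short 8.5 long-axis angle 11.45deg  zmed 158.3 n538
   c=(634.6,170.9) long 92.8 short 42.2 long-axis angle 0.44deg  zmed 151.9 n5742
   c=(629.7,276.5) long 80.0 short 18.0 long-axis angle -87.70deg  zmed 160.7 n3496
   c=(731.5,186.7) long 37.7 short 17.5 long-axis angle 2.89deg  zmed 157.1 n849
batten ss
   c=(628.1,276.9) long 86.5 short 20.1 long-axis angle -86.77deg  zmed 159.1 n593
blank
   c=(396.6,-21.2) long 102.3 short 36.0 long-axis angle 87.88deg  zmed 27.4 n468
wrist lid top x range [-101.26785726   95.62091964] z 0.13481368910734226
side lid top x range [-103.44269981   95.28944641] z 0.13308409009480626
scene lid top x range [-103.45459964  104.05230953] z 0.13419084385414481
```

View pics/w20.png

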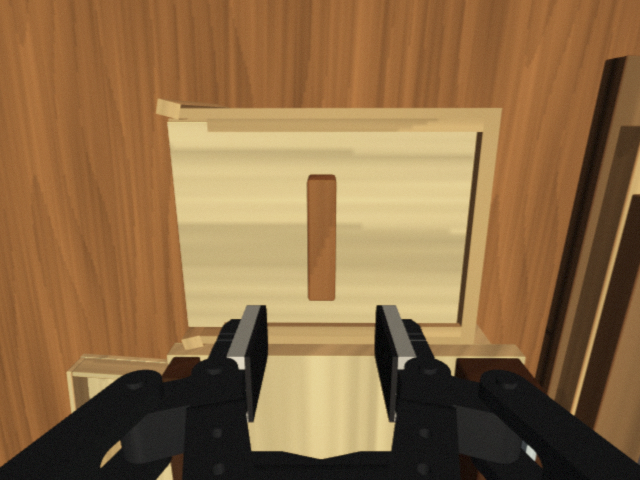

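View pics/d20.png

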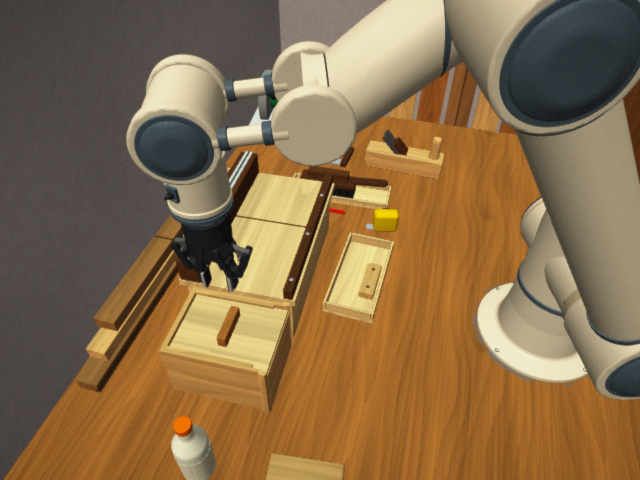

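View pics/s20.png

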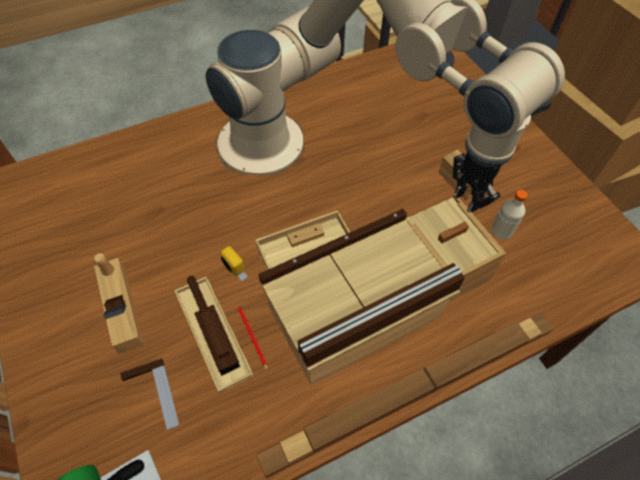

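```bash
python3 - <<'E'
from fit import *
img=cv2.imread('pics/w20.png')[95:350,400:520];cv2.imwrite('pics/w20c.png',cv2.resize(img,None,fx=2.3*1,fy=2.3,interpolation=cv2.INTER_CUBIC))
img=cv2.imread('pics/d20.png')[280:360,150:300];cv2.imwrite('pics/d20c.png',cv2.resize(img,None,fx=5,fy=5,interpolation=cv2.INTER_CUBIC))
a=np.radians(2.3);ux=np.array([np.cos(a),np.sin(a)]);uy=np.array([-np.sin(a),np.cos(a)]);o=np.array([.6332,.2774])
P=world(load('wrist'))
for r in (180,230,280):
    print(r,[(c,round(float((P[r,c,:2]-o)@ux*1000),1),round(float(P[r,c,2]*1000))) for c in range(456,500,2)])
    print([(c,round(float((P[r,c,:2]-o)@ux*1000),1),round(float(P[r,c,2]*1000))) for c in range(166,196,3)])
E
```

```text
180 [(456, 84.8, 136), (458, 86.2, 135), (460, 87.5, 135), (462, 89.1, 134), (464, 90.1, 136), (466, 91.8, 134), (468, 93.2, 134), (470, 94.6, 134), (472, 95.6, 135), (474, 95.6, 138), (476, 95.9, 141), (478, 95.8, 145), (480, 97.5, 144), (482, 98.4, 145), (484, 100.1, 144), (486, 100.9, 145), (488, 102.3, 145), (490, 104.1, 143), (492, 104.7, 145), (494, 162.8, 3), (496, 165.1, 2), (498, 166.9, 2)]
[(166, -156.7, 1), (169, -153.9, 1), (172, -150.8, 1), (175, -100.6, 134), (178, -98.4, 135), (181, -96.4, 135), (184, -94.0, 136), (187, -92.4, 135), (190, -90.4, 135), (193, -88.9, 133)]
230 [(456, 88.4, 135), (458, 89.7, 135), (460, 91.0, 135), (462, 92.5, 135), (464, 94.0, 134), (466, 95.4, 134), (468, 95.6, 137), (470, 95.6, 141), (472, 95.5, 145), (474, 97.5, 143), (476, 98.7, 143), (478, 99.8, 144), (480, 100.6, 145), (482, 102.2, 145), (484, 104.1, 143), (486, 105.0, 144), (488, 163.5, 2), (490, 165.2, 2), (492, 166.6, 4), (494, 168.8, 3), (496, 171.8, 1), (498, 173.3, 2)]
[(166, -162.0, 2), (169, -158.8, 2), (172, -156.3, 1), (175, -152.8, 2), (178, -102.2, 134), (181, -99.5, 136), (184, -97.5, 136), (187, -95.8, 134), (190, -93.7, 135), (193, -91.7, 134)]
280 [(456, 91.6, 136), (458, 93.3, 135), (460, 94.5, 135), (462, 95.5, 136), (464, 95.2, 141), (466, 96.0, 143), (468, 97.3, 143), (470, 98.3, 144), (472, 99.7, 144), (474, 101.3, 143), (476, 102.3, 144), (478, 103.6, 144), (480, 105.0, 144), (482, 163.5, 2), (484, 165.5, 2), (486, 167.1, 3), (488, 170.3, 0), (490, 171.5, 2), (492, 173.8, 2), (494, 176.5, 1), (496, 177.7, 3), (498, 179.7, 3)]
[(166, -167.9, 2), (169, -164.7, 2), (172, -161.2, 3), (175, -158.7, 1), (178, -155.7, 1), (181, -151.8, 3), (184, -101.1, 136), (187, -98.9, 135), (190, -97.5, 134), (193, -94.7, 135)]
```

View pics/w20c.png

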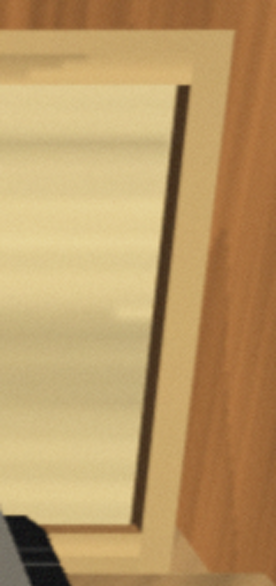

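View pics/d20c.png

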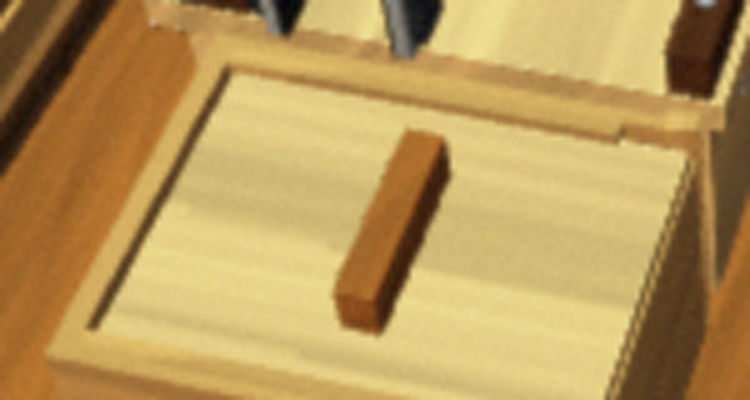

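```bash
python3 - <<'E'
from fit import *
show('ridge',['scene','side'],(.35,.75,-.45,-.27,.068,.08),50,9)
show('bed',['side','scene'],(.565,.72,-.19,.17,.158,.2),20)
show('tape',['side','scene'],(.35,.47,-.3,-.18,.05,.07),20)
p=pts(['side'],.37,.47,-.12,.08,.02,.032);print(np.percentile(p[:,0],[2,98]))
arm.close_job()
E
```

```text
ridge
   c=(532.1,-354.0) long 235.4 short 38.3 long-axis angle 2.72deg  zmed 74.6 n707
bed
tape
   c=(397.3,-239.9) long 68.1 short 43.9 long-axis angle 14.69deg  zmed 60.3 n565
[0.37799963 0.41371214]
the job is handed in; nothing more can be done
```

The crosscut station is cleared down, all in the order asked, and I handed the job in at about 39 s of the 192 s allowed.

- **Blank:** there was only one, and it lies flat in the parts tray. The last check found it about 28 mm from where I put it, most likely the knock the brief warned of. It was still flat inside the tray, with its top at about 28 mm.
- **Offcuts:** one pass of the brush sent all six off the end of the bed into the box. After the sweep I made out six pieces in the box, all well below lid height, and the final check found nothing left on the bed.
- **Brush:** it is back in its own tray, standing on its bristles within about 1 mm of where it started.
- **Lid:** it is back in the grooves and met the far wall at about 16 N of push. In the depth image the lid top runs right up to the far wall with no gap.
- **Everything else on the bench:** I did not touch any of it, and it looks in place in the last images.

No check failed. Scene and side camera readings differed by up to about 5 mm sideways, so I averaged them or used the wrist camera.

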